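# Turn a wheel by its spokes to bring the valve into place for the pump

### The job

Turn the wheel on its stand so that it is ready for the pump: the valve at the very bottom, its stem pointing straight up at the hub. Do it by gently pushing the spokes with the fingertips, either way round and in at least two pushes, coming clear of the wheel partway and then pushing the next spoke that comes to hand; grip nothing, do not push on the tyre or the valve, and leave the wheel at rest and the things lying around where they are.

Things in the scene. Friction and masses are not known exactly. Their poses are not given: they have to be found in the camera images.
- stand: Wheel stand fixed to the desk: grey base plate 180x200x12 mm reaching 70 mm in front of the origin, and a column 50 mm wide whose front is 60 mm behind the wheel's mid-plane. Origin on the desk under the hub centre, which is 165 mm up. x axis = axle, pointing away from the robot (the wheel's open face looks to -x), y to the left, z up.
- wheel (a joint): Turn of the wheel, rad; grows clockwise as the robot sees it. 0 (and 2 pi): valve at the very bottom, stem pointing straight up; pi: valve at the top. Starts within 0.6 rad of pi; turns freely either way, past 0 and 2 pi. The hub drags: the wheel stays where it is left, and pushing a spoke 55 mm from the axle takes about 2.5 N, more when sped up (inertia about 0.006 kg m2).
- hub_front (a point): Centre of the front end of the aluminium hub (42 mm across), on the axle, 36 mm in front of the wheel's mid-plane. Turns with the wheel: x axis = axle, away from the robot; z axis = the way the valve stem points, from valve to hub.
- spoke (a point): On the front face of one of five equal, straight aluminium spokes, 55 mm from the axle, 26 mm in front of the mid-plane. Spokes run from hub to rim 72 degrees apart, the valve midway between two (36 degrees from each); this one is 36 degrees clockwise of the valve as the robot sees it. 15 mm wide, 12 mm deep; front face 19 mm before the mid-plane at the rim. Gaps are open through to the column.
- valve_tip (a point): Inner end of the valve stem: 8 mm brass stem with a black cap 11 mm across, standing in from the rim towards the hub in the wheel's mid-plane. Tip 78 mm from the axle, foot 100 mm.
- valve: The same valve stem; its origin is the hub centre on the axle (in the mid-plane), the stem lies 78 to 100 mm from it along its -z.
- tyre: The black tyre, 280 mm across (287 over the tread), 34 mm wide, on a steel rim 200 mm across inside and 30 mm wide; both centred on the mid-plane. Origin on the axle.
- pen_torch: grey pocket torch with a white end, 22x94x21 mm, lying on the desk; bystander, origin under its centre
- pliers_redgrip: red-handled pliers, 56x103x12 mm, lying on the desk; bystander, origin under its centre
- masking_tape: roll of cream masking tape, 109 mm across, 24 mm high, lying flat; bystander, origin under its centre
- driver_yellow: yellow-handled screwdriver, 22x180x19 mm, lying on the desk; bystander, origin under its centre
- green_tin: green tin with a white lid, 64 mm across, 93 mm high, standing; bystander, origin under its centre
- screw_tray: small black tray of screws, 60x90x16 mm; bystander, origin under its centre

How it is judged:
On the way, in this order (a step that is already met when the one before it is completed fails the run):
1. the wheel is partway round (valve tip over 60 mm from its start, stem over 0.35 rad from straight up) and the robot has been clear of it for half a second (distance of valve_tip from where it was at the start of the episode above 0.06 m and angle between hub_front's own z axis and vertical above 0.35 rad and contact force between each of the arm, the fingers and stand below 0.05 N), for 0.5 s.
2. the fingers push the wheel again, with the stem still more than 0.1 rad from straight up (contact force between the fingers and stand above 0.5 N and angle between hub_front's own z axis and vertical above 0.1 rad), for 0.05 s.
At the end, for the whole second after the job is handed in: the valve is at the bottom with its stem within 0.08 rad (4.6 degrees) of straight up, and the wheel is at rest (angle between hub_front's own z axis and vertical below 0.08 rad and velocity of joint wheel between -0.03 and 0.03 rad/s); the robot touches nothing.
It fails at once if the tyre is pushed (over 3 N) (contact force between any of the arm, the fingers and tyre above 3 N).
It fails at once if the valve is pushed (over 2 N) (contact force between any of the arm, the fingers and valve above 2 N).
It fails at once if the wheel is gripped or struck (over 40 N from the fingers) (contact force between the fingers and stand above 40 N).
It fails at once if a thing lying around is moved more than 30 mm or lifted (distance of any of pen_torch, pliers_redgrip, masking_tape, driver_yellow, green_tin, screw_tray from where it was at the start of the episode above 0.03 m).
It also fails if it takes over 45 s, if anything falls off the work surface, if the arm or the gripper's body presses on something with over 40 N, if the wrist force passes 120 N, or if a joint passes its speed limit or range.

### The arm

A 6-joint arm with a two-finger parallel gripper is mounted at the origin on a cart in front of the work surface, level with it; the furniture and walls round the work are solid. World frame = base frame: x ahead of the robot, y to its left, z up, the work surface at z = 0. Lengths are in m, angles in rad, forces in N, time in s.
With the tool pointing down it reaches from about 0.4 to 0.825 m from the base axis. Payload 7 kg.
Tool frame: the origin (TCP) lies on the mounting face of the last link; the fingertips stand 178 mm ahead of it and the grasp point (between the pads) lies arm.grip_depth ahead of it (arm.grip_depth is the distance from the TCP to the grasp point, in m); z points along the fingers, y is the direction in which the jaws open and shut (so a half turn about z gives the same grasp; the last joint's range is limited). The gripper opens to 88 mm and grips with 3 to 60 N. Pads are 19 mm wide; open, the fingers measure 130 mm over their backs; the gripper's body (78 mm by 193 mm) begins 47 mm behind the grasp point.
Start: joints at [1.454, 0.359, 0.012, 0, -1.224, -0.288], TCP at [0.266, 0.62, 0.405] pointing down, gripper open.
Joint ranges: [-3.07, 3.07], [-1.43, 2.12], [-1.02, 1.25], [-3.03, 1.67], [-3.05, -0], [-3.03, 3.03]. Speed limits (rad/s): [2.39, 2.39, 3.01, 3.14, 3.14, 3.14].

### API

Orientations are given as [roll, pitch, yaw] about the fixed x, y, z axes, in that order (R = Rz(yaw) Ry(pitch) Rx(roll)).
In Python, from station import arm gives the robot as it stands.
- The arm moves only by the tool carry_out, never from a script. Its argument "targets" is a list that holds one entry, the list of rows, each a list of 7 numbers: the turn, a rotation vector about the tool's x, y, z in units of 8 degrees (1.0 is 8 degrees), then the shift along the tool's x, y, z in units of 2.5 cm (1.0 is 2.5 cm), then the opening, from -1 (shut) to 1 (fully open). A call has 1 to 20 rows; each row shifts and turns the commanded pose from where the row before left it, along the tool's axes as they then stand; what a row does not reach is not made up. A row lasts 1/8 s, in which the tool goes at most 62.5 mm and 10.7 degrees, less where a joint would pass 70% of its speed; a pose out of reach is approached as far as the arm can. A call with a number of a shift or a turn outside -1 to 1 is refused whole. A call with a gripper value outside its range is refused whole. The fingers move at their own pace and stop on an object; "squeeze" is the grip in N (left out, the last holds). Time passes only in rows, so rows that do not move let the fingers close. It gives the time, the measured TCP pose, the force and the opening at its end, in the units of the state.
- arm.get_state(): the state, without advancing time (a new reading comes with each control period).
- arm.grab_frame(name): name is "side" or "top" or "wrist"; returns (picture, depth): 400x640x3 uint8, red, green, blue; 400x640 float32, m along the optical axis (not along the pixel's ray), 0 where there is no reading.
- arm.camera_model(name): a dict with "camera_matrix" (3x3 intrinsics, pixels), "distortion" ([k1, k2, p1, p2, k3] as OpenCV has them; the pictures are not rectified), "world_from_camera" (4x4, takes a point from camera to world coordinates). Camera axes: x right, y down, z forward; pixel columns grow to the right and rows downward; lengths in m; the calibration is good to about 2 mm. A picture is of the moment at which its call begins: read the wrist's pose just before it. camera_model takes no time and is no camera call; for the wrist camera it gives the pose at the moment of the call.
- arm.job_done(): hands the job in, once; it reports no verdict.
Trained networks look in the newest picture that a camera, given by its name, has taken for a name from the list of things; names that differ only in an ending like _2 or _b are one class to them, and where a whole thing is asked for, a point or a joint stands for the part that bears it (a point fixed in the world has none). Each returns a list of dicts, best first, with "conf" (0 to 1); they miss things now and then, are a little off and sometimes report something else, mostly with a low value. They report only what shows in the picture. A call takes as long as a camera call.
- arm.spot_in(camera, query): "point" ([row, column] in pixels, amid what is visible of it).
- arm.landmark_of(camera, query): "point" ([row, column] in pixels: a listed point, or the origin of a listed thing).
The state is a dict: "t": time; "q": joint angles; "qd": joint speeds; "joint_efforts": joint torques, N m; "eef_pos": TCP position; "ee_rot": TCP orientation; "force": force on the tool from outside, world axes, zero at the start; "moment": the same for the moment, N m; "width": finger opening in m.
Only numpy, scipy, OpenCV 4.12 (cv2) and the standard library are available. Lean on these libraries where they do the work, as an engineer would, in place of code of your own. Each camera call takes 0.05 s, during which the arm holds its last target.

## Working session

There is one attempt and no reset: what is moved stays moved. The work goes in short steps, Python scripts to look and compute and a tool call to move; the robot and the scene stay as the last step left them, time stands still between calls to the robot, and variables do not carry over. Pictures are saved under pics/ and viewed, and the job is handed in when it is done.

Besides the shell and the picture viewer there is one more tool, called by a JSON object that holds its "name" and its "arguments", one argument or row to a line. carry_out: Moves the arm, as the interface text tells. Its arguments: {"type":"object","properties":{"targets":{"type":"array"},"squeeze":{"type":"number"}},"required":["targets"]}

```bash
ls; mkdir -p pics; python3 - <<'E'
from station import arm
import cv2,numpy as np
s=arm.get_state();print({k:np.round(v,3).tolist() for k,v in s.items()},arm.grip_depth)
for n in("side","top"):
    p,d=arm.grab_frame(n);cv2.imwrite(f"pics/{n}0.png",p[:,:,::-1]);np.save(f"pics/{n}0.npy",d)
    c=arm.camera_model(n);print(n,np.round(c["camera_matrix"],1).tolist(),np.round(c["world_from_camera"],3).tolist(),c["distortion"])
    for q in("hub_front","spoke","valve_tip","stand"):
        print(q,[(np.round(x["point"],1).tolist(),round(x["conf"],2)) for x in arm.landmark_of(n,q)[:3]])
E
```

```text
pics
{'t': 0.0, 'q': [1.454, 0.359, 0.011, -0.0, -1.224, -0.288], 'qd': [-0.0, 0.0, 0.001, -0.0, 0.001, -0.001], 'joint_efforts': [0.002, -58.272, 29.304, 6.997, 0.007, -0.0], 'eef_pos': [0.266, 0.62, 0.404], 'ee_rot': [3.14, -0.0, -0.405], 'force': [-0.876, -0.481, -0.43], 'moment': [0.057, 0.024, -0.032], 'width': 0.087} 0.1593
side [[363.6, 0.0, 319.7], [0.0, 363.6, 198.2], [0.0, 0.0, 1.0]] [[0.997, -0.048, 0.059, 0.419], [-0.074, -0.428, 0.901, -1.016], [-0.018, -0.903, -0.43, 0.612], [0.0, 0.0, 0.0, 1.0]] [-0.02373093  0.          0.          0.          0.        ]
hub_front [([199.0, 346.7], 0.72), ([191.9, 355.4], 0.57)]
spoke [([192.0, 359.2], 0.81)]
valve_tip [([172.5, 364.0], 0.58), ([306.0, 293.9], 0.34)]
stand [([246.1, 363.2], 0.7)]
top [[388.2, 0.0, 319.7], [0.0, 388.2, 200.8], [0.0, 0.0, 1.0]] [[-0.006, -0.99, 0.138, 0.333], [-1.0, 0.007, 0.007, -0.038], [-0.008, -0.137, -0.99, 1.276], [0.0, 0.0, 0.0, 1.0]] [-0.08524494  0.          0.          0.          0.        ]
hub_front [([176.9, 345.3], 0.87), ([155.7, 343.6], 0.22)]
spoke [([165.5, 358.3], 0.55)]
valve_tip [([155.0, 339.4], 0.87), ([175.5, 343.9], 0.7)]
stand [([174.6, 334.9], 0.78)]
```

View pics/side0.png

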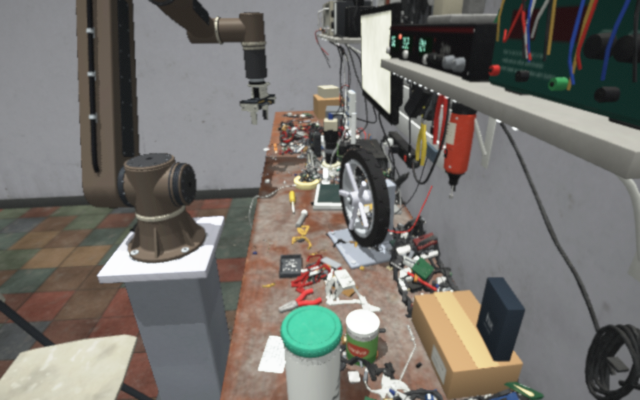

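View pics/top0.png

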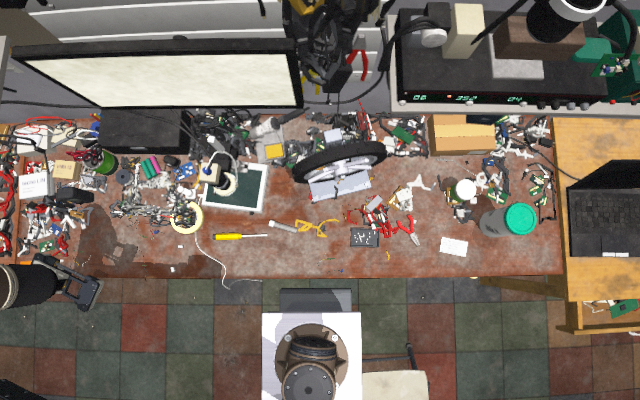

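```bash
cat > h.py <<'E'
from station import arm
import cv2,numpy as np
def cloud(n,d,c=None):
    c=c or arm.camera_model(n);K=np.array(c["camera_matrix"],float);D=np.array(c["distortion"],float)
    v,u=np.mgrid[0:400,0:640];uv=np.stack([u,v],-1).reshape(-1,1,2).astype(float)
    n_=cv2.undistortPoints(uv,K,D).reshape(400,640,2)
    P=np.concatenate([n_*d[...,None],d[...,None]],-1);T=np.array(c["world_from_camera"])
    return P@T[:3,:3].T+T[:3,3]
def proj(c,X):
    T=np.linalg.inv(np.array(c["world_from_camera"]));X=np.atleast_2d(X)@T[:3,:3].T+T[:3,3]
    return cv2.projectPoints(X,np.zeros(3),np.zeros(3),np.array(c["camera_matrix"],float),np.array(c["distortion"],float))[0].reshape(-1,2)
E
python3 - <<'E'
from h import *
print([a for a in dir(arm) if a[0]!='_'])
for n in("side","top"):
    d=np.load(f"pics/{n}0.npy");p=cv2.imread(f"pics/{n}0.png")
    P=cloud(n,d)
    print(n,"tyre pts")
    pts={"side":[(160,375),(200,383),(230,372),(190,345),(165,347),(235,380),(300,360),(330,363),(262,290),(240,330)],"top":[(150,360),(165,310),(155,340),(146,380),(170,297),(190,340),(196,315),(180,368),(188,466),(237,365),(224,284),(215,187),(236,240),(228,315)]}[n]
    for r,c in pts: print((r,c),P[r,c].round(3))
    sl={"side":(120,280,280,440),"top":(110,250,250,450)}[n]
    cv2.imwrite(f"pics/{n}0z.png",cv2.resize(p[sl[0]:sl[1],sl[2]:sl[3]],None,fx=3.7,fy=3.7,interpolation=cv2.INTER_CUBIC))
E
```

```text
['Unreachable', 'camera_model', 'get_state', 'grab_frame', 'grip_depth', 'job_done', 'landmark_of', 'spot_in']
side tyre pts
(160, 375) [ 0.622 -0.138  0.295]
(200, 383) [ 0.629 -0.215  0.216]
(230, 372) [ 0.608 -0.201  0.123]
(190, 345) [0.564 0.002 0.15 ]
(165, 347) [ 0.561 -0.056  0.253]
(235, 380) [ 0.626 -0.22   0.118]
(300, 360) [ 0.556 -0.338  0.011]
(330, 363) [ 0.528 -0.514  0.094]
(262, 290) [ 0.387 -0.15   0.001]
(240, 330) [ 0.512 -0.043  0.   ]
top tyre pts
(150, 360) [ 0.601 -0.137  0.298]
(165, 310) [ 0.567 -0.006  0.274]
(155, 340) [ 0.586 -0.084  0.304]
(146, 380) [ 0.625 -0.196  0.249]
(170, 297) [0.564 0.031 0.229]
(190, 340) [ 0.543 -0.096  0.014]
(196, 315) [ 0.524 -0.014  0.015]
(180, 368) [ 0.576 -0.189  0.017]
(188, 466) [ 0.533 -0.484  0.1  ]
(237, 365) [ 0.389 -0.177 -0.002]
(224, 284) [0.433 0.088 0.01 ]
(215, 187) [0.461 0.402 0.038]
(236, 240) [0.393 0.23  0.021]
(228, 315) [ 0.42  -0.013 -0.   ]
```

```bash
ls -la pics
```

```text
total 3896
drwxr-xr-x 2 agent agent    4096 Dec  7 01:35 .
drwxr-xr-x 3 agent agent    4096 Dec  7 01:35 ..
-rw-r--r-- 1 agent agent 1024128 Dec  7 01:34 side0.npy
-rw-r--r-- 1 agent agent  383975 Dec  7 01:34 side0.png
-rw-r--r-- 1 agent agent  481786 Dec  7 01:35 side0z.png
-rw-r--r-- 1 agent agent 1024128 Dec  7 01:34 top0.npy
-rw-r--r-- 1 agent agent  485303 Dec  7 01:34 top0.png
-rw-r--r-- 1 agent agent  567089 Dec  7 01:35 top0z.png
```

View pics/side0z.png

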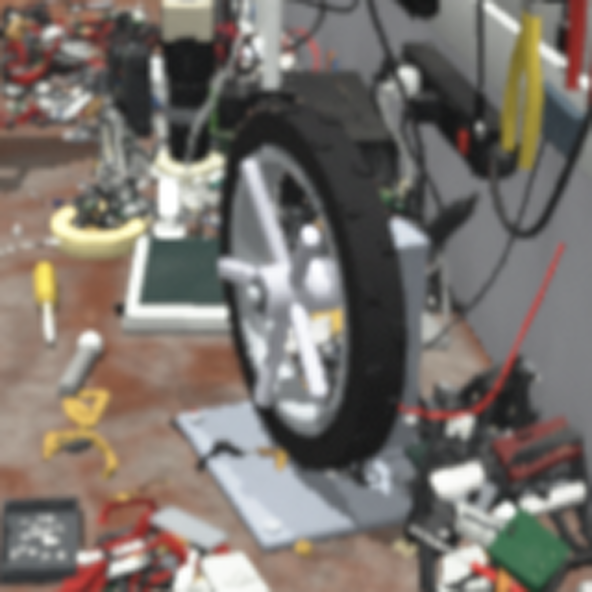

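View pics/top0z.png

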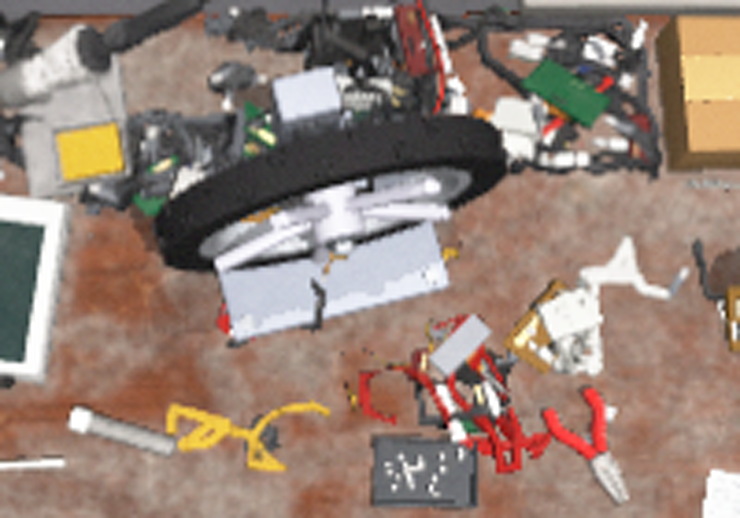

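```bash
cat >> h.py <<'E'
def frame(x,y,yaw):
    c,s=np.cos(yaw),np.sin(yaw);T=np.eye(4);T[:3,:3]=[[c,-s,0],[s,c,0],[0,0,1]];T[:3,3]=[x,y,0.165];return T
def rect(n,p,c,T,xo,half=0.16,N=480):
    # view as robot sees: right = -y stand, up=z, plane x=xo
    g=np.linspace(-half,half,N);A,B=np.meshgrid(-g,-g)  # A=y ,B=z
    X=np.stack([np.full_like(A,xo),A,B],-1).reshape(-1,3)@T[:3,:3].T+T[:3,3]
    uv=proj(c,X).reshape(N,N,2).astype(np.float32)
    return cv2.remap(p,uv[...,0],uv[...,1],cv2.INTER_CUBIC)
E
python3 - <<'E'
from h import *
from scipy.optimize import least_squares
Q=[]
for n in("side","top"):
    d=np.load(f"pics/{n}0.npy");p=cv2.imread(f"pics/{n}0.png").astype(int);P=cloud(n,d)
    m=(p.max(-1)<75)&(d>0)&(abs(P[...,0]-.6)<.1)&(abs(P[...,1]+.08)<.19)&(P[...,2]>.03)&(P[...,2]<.32)
    L=P[m];print(n,len(L))
    Q.append(L)
Q=np.concatenate(Q)
def res(v):
    T=frame(*v);L=(Q-T[:3,3])@T[:3,:3]
    r=np.hypot(L[:,1],L[:,2])
    # tyre torus-ish: centre radius 120, box section 34x40
    dx=np.maximum(abs(L[:,0])-.017,0)*1; dr=np.maximum(abs(r-.12)-.0225,0)
    ins=np.minimum(.017-abs(L[:,0]),.0225-abs(r-.12)); ins=np.maximum(ins,0)
    return np.sqrt(dx**2+dr**2+ins**2)
best=None
for y0 in(.15,.25,.35):
    s=least_squares(res,[.585,-.085,y0],loss="soft_l1",f_scale=.003)
    print(s.x,s.cost)
    if best is None or s.cost<best.cost:best=s
T=frame(*best.x);L=(Q-T[:3,3])@T[:3,:3]
print(np.median(abs(res(best.x))))
np.save("T.npy",T)
ims=[]
for n in("side","top"):
    p=cv2.imread(f"pics/{n}0.png");ims.append(rect(n,p,arm.camera_model(n),T,-.022,N=400))
cv2.imwrite("pics/rect0.png",np.hstack(ims))
c=arm.camera_model("top");p=cv2.imread("pics/top0.png")
# base plate corners check and tyre ring overlay
for n in("side","top"):
    p=cv2.imread(f"pics/{n}0.png");c=arm.camera_model(n)
    a=np.linspace(0,6.28,100);
    for R,x,col in((.14,-.017,(0,255,0)),(.1,-.015,(255,255,0))):
        X=np.stack([0*a+x,R*np.cos(a),R*np.sin(a)],-1)@T[:3,:3].T+T[:3,3]
        cv2.polylines(p,[proj(c,X).round().astype(int)],True,col)
    X=np.array([[-.07,.1,-.153],[-.07,-.1,-.153],[.11,-.1,-.153],[.11,.1,-.153]])@T[:3,:3].T+T[:3,3]
    cv2.polylines(p,[proj(c,X).round().astype(int)],True,(0,0,255))
    r,cc={"side":(130,300),"top":(125,270)}[n]
    cv2.imwrite(f"pics/ov_{n}.png",cv2.resize(p[r:r+140,cc:cc+140],None,fx=4,fy=4))
cv2.imwrite("pics/ov.png",cv2.resize(np.hstack([cv2.imread("pics/ov_side.png"),cv2.imread("pics/ov_top.png")]),None,fx=.7,fy=.7))
E
```

```text
side 2218
top 1705
[ 0.59801146 -0.0870072   0.24377311] 0.06341035934093689
[ 0.59800975 -0.08700567  0.24375808] 0.06341035908772609
[ 0.59800975 -0.08700567  0.24375808] 0.06341035908772609
0.0014739448613042341
```

View pics/ov.png

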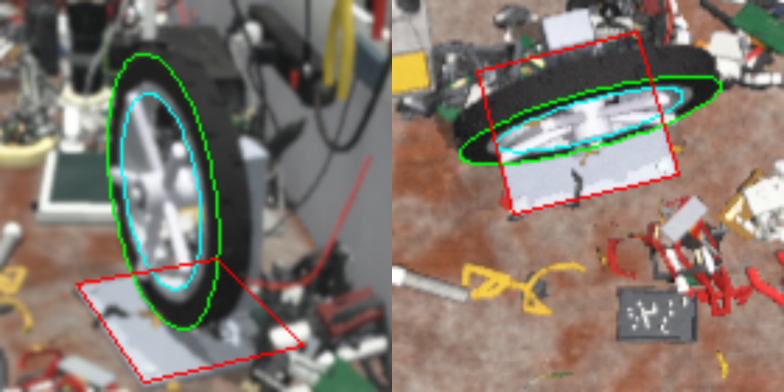

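View pics/rect0.png

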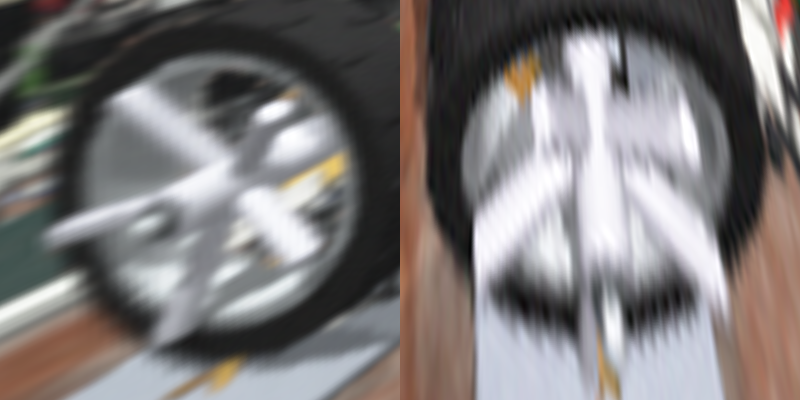

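```bash
cat >> h.py <<'E'
def phase(T,views):
    """angle of valve (mod 72deg) from up, clockwise as robot sees: via spokes in depth. joint = pi + a"""
    out=[]
    for P in views:
        L=(P.reshape(-1,3)-T[:3,3])@T[:3,:3]
        r=np.hypot(L[:,1],L[:,2]);exp=-.026+(r-.055)/.045*.007
        m=(r>.035)&(r<.092)&(abs(L[:,0]-exp)<.006)
        a=np.degrees(np.arctan2(-L[m,1],L[m,2]))  # clockwise from up
        z=np.exp(1j*5*np.radians(a)).mean()
        out.append((m.sum(),(np.degrees(np.angle(z))/5),abs(z),np.histogram(a%360,bins=np.arange(0,361,12))[0]))
    return out
E
python3 - <<'E'
from h import *
T=np.load("T.npy")
for o in phase(T,[cloud(n,np.load(f"pics/{n}0.npy")) for n in("side","top")]):print(o)
E
```

```text
(np.int64(219), np.float64(-29.659405562741238), np.float64(0.8343083065365131), array([ 0,  0,  0,  9, 19,  0,  0,  0, 22, 31,  0,  0,  0,  0, 30, 20,  0,
        0,  0,  0,  0, 23,  3,  0,  0,  0,  0, 17, 45,  0]))
(np.int64(158), np.float64(-29.6508977873926), np.float64(0.8874754645765701), array([ 0,  0,  9, 31,  1,  0,  0,  0,  5, 34,  0,  0,  0,  0,  0,  9,  3,
        0,  0,  0,  0, 23, 21,  0,  0,  0,  0, 13,  9,  0]))
```

```bash
python3 - <<'E'
from h import *
from scipy.spatial.transform import Rotation as Ro
s=arm.get_state();T=np.eye(4);T[:3,:3]=Ro.from_euler('xyz',s["ee_rot"]).as_matrix();T[:3,3]=s["eef_pos"]
c=arm.camera_model("wrist");print((np.linalg.inv(T)@c["world_from_camera"]).round(3),np.round(c["camera_matrix"],1).tolist())
E
```

```text
[[-0.001 -0.968 -0.249  0.066]
 [ 1.    -0.001 -0.    -0.001]
 [-0.    -0.249  0.968  0.02 ]
 [ 0.     0.     0.     1.   ]] [[320.5, 0.0, 323.4], [0.0, 320.5, 199.5], [0.0, 0.0, 1.0]]
```

{"name": "carry_out", "arguments": {
  "targets": [
    [[0, 0, 0.5, 0, -1, 0, -1], [0, 0, 0.5, 0, 1, 0, -1]]
  ]
}}

```text
t: 0.75
eef_pos: [0.2649, 0.6227, 0.4028]
ee_rot: [3.14, -0.001, -0.547]
force: [-1.3, -0.5, -0.3]
width: 0.0727
```

```bash
python3 - <<'E'
from h import *
s=arm.get_state();print({k:np.round(v,4).tolist() for k,v in s.items() if k in("t","q","eef_pos","ee_rot","width","force")})
E
```

```text
{'t': 0.75, 'q': [1.4561, 0.363, 0.0141, 0.0002, -1.2236, -0.4327], 'eef_pos': [0.2649, 0.6227, 0.4028], 'ee_rot': [3.1402, -0.0009, -0.5473], 'force': [-1.3119, -0.5011, -0.3049], 'width': 0.0727}
```

```bash
cat >> h.py <<'E'
from scipy.spatial.transform import Rotation as Ro
from scipy.linalg import logm,expm
def cur():
    s=arm.get_state();T=np.eye(4);T[:3,:3]=Ro.from_euler('xyz',s["ee_rot"]).as_matrix();T[:3,3]=s["eef_pos"];return T
def goal(S,tip,pitch,roll,depth=.178):
    """tip in stand frame (x,y,z rel hub); pitch deg down; roll deg clockwise from (x right,y down)"""
    R0=np.array([[0,0,1],[-1,0,0],[0,-1,0.]])  # cols x=-y, y=-z, z=x
    R=S[:3,:3]@Ro.from_euler('y',pitch,degrees=True).as_matrix()@R0@Ro.from_euler('z',roll,degrees=True).as_matrix()
    T=np.eye(4);T[:3,:3]=R;T[:3,3]=S[:3,:3]@np.array(tip)+S[:3,3]-R[:,2]*depth;return T
def rowof(M):
    return np.concatenate([np.degrees(Ro.from_matrix(M[:3,:3]).as_rotvec())/8,M[:3,3]/.025])
def mat(r):
    M=np.eye(4);M[:3,:3]=Ro.from_rotvec(np.radians(np.array(r[:3])*8)).as_matrix();M[:3,3]=np.array(r[3:6])*.025;return M
def screw(T0,T1,N):
    M=expm(np.real(logm(np.linalg.inv(T0)@T1))/N);return rowof(M)
def run(T0,rows):
    P=[T0]
    for r in rows:P.append(P[-1]@mat(r))
    return P
E
python3 - <<'E'
from h import *
S=np.load("T.npy");T0=cur()
Tg=goal(S,(-.14,0,.10),45,0)
print(Tg.round(3))
r=screw(T0,Tg,36);print(r.round(2))
for P in run(T0,[r.round(2)]*36)[::6]:print(P[:3,3].round(3),(P[:3,3]+P[:3,2]*.178).round(3),P[:3,2].round(2))
E
```

```text
[[ 0.241 -0.686  0.686  0.34 ]
 [-0.97  -0.171  0.171 -0.151]
 [ 0.    -0.707 -0.707  0.391]
 [ 0.     0.     0.     1.   ]]
[ 0.15  0.06  0.15  0.75  0.46 -0.13]
[0.265 0.623 0.403] [0.265 0.622 0.225] [ 0. -0. -1.]
[0.318 0.502 0.421] [0.338 0.515 0.245] [ 0.11  0.07 -0.99]
[0.354 0.374 0.434] [0.395 0.397 0.262] [ 0.23  0.13 -0.96]
[0.372 0.242 0.439] [0.435 0.272 0.275] [ 0.35  0.17 -0.92]
[0.374 0.109 0.434] [0.458 0.143 0.281] [ 0.47  0.19 -0.86]
[ 0.36  -0.023  0.419] [0.464 0.011 0.278] [ 0.59  0.19 -0.79]
[ 0.332 -0.15   0.39 ] [ 0.455 -0.119  0.265] [ 0.69  0.17 -0.7 ]
```

{"name": "carry_out", "arguments": {
  "targets": [
    [[0.15, 0.06, 0.15, 0.75, 0.46, -0.13, -1], [0.15, 0.06, 0.15, 0.75, 0.46, -0.13, -1], [0.15, 0.06, 0.15, 0.75, 0.46, -0.13, -1], [0.15, 0.06, 0.15, 0.75, 0.46, -0.13, -1], [0.15, 0.06, 0.15, 0.75, 0.46, -0.13, -1], [0.15, 0.06, 0.15, 0.75, 0.46, -0.13, -1], [0.15, 0.06, 0.15, 0.75, 0.46, -0.13, -1], [0.15, 0.06, 0.15, 0.75, 0.46, -0.13, -1], [0.15, 0.06, 0.15, 0.75, 0.46, -0.13, -1], [0.15, 0.06, 0.15, 0.75, 0.46, -0.13, -1], [0.15, 0.06, 0.15, 0.75, 0.46, -0.13, -1], [0.15, 0.06, 0.15, 0.75, 0.46, -0.13, -1], [0.15, 0.06, 0.15, 0.75, 0.46, -0.13, -1], [0.15, 0.06, 0.15, 0.75, 0.46, -0.13, -1], [0.15, 0.06, 0.15, 0.75, 0.46, -0.13, -1], [0.15, 0.06, 0.15, 0.75, 0.46, -0.13, -1], [0.15, 0.06, 0.15, 0.75, 0.46, -0.13, -1], [0.15, 0.06, 0.15, 0.75, 0.46, -0.13, -1]]
  ]
}}

```text
t: 3.0
eef_pos: [0.3726, 0.2393, 0.4402]
ee_rot: [-2.743, -0.074, -0.943]
force: [0.3, -0.0, 0.3]
width: 0.0003
```

```bash
cat > st.py <<'E'
from h import *
s=arm.get_state();print({k:np.round(v,3).tolist() for k,v in s.items() if k in("t","q","eef_pos","ee_rot","width","force")})
T=cur();print("tip",(T[:3,3]+T[:3,2]*.178).round(3),"z",T[:3,2].round(3))
E
python3 st.py
```

```text
{'t': 3.0, 'q': [1.113, -0.203, -0.703, 0.352, -0.776, -0.686], 'eef_pos': [0.373, 0.239, 0.44], 'ee_rot': [-2.743, -0.074, -0.943], 'force': [0.286, -0.04, 0.339], 'width': 0.0}
tip [0.436 0.27  0.277] z [ 0.354  0.173 -0.919]
```

```bash
cat > kin.py <<'E'
from h import *
from scipy.optimize import least_squares
def rx(a):return Ro.from_euler('x',a).as_matrix()
def ry(a):return Ro.from_euler('y',a).as_matrix()
def rz(a):return Ro.from_euler('z',a).as_matrix()
def fk(q,p,s4,parts=False):
    a1,d1,L2,e,L3,L6,off,c6=p
    R=rz(q[0]+off);x=R@[a1,0,d1]
    R=R@ry(q[1]);x=x+R@[0,0,L2];el=x
    R=R@ry(-q[2]);x=x+R@[L3,0,e];w=x
    R=R@rx(s4*q[3])@ry(-q[4]);x=x+R@[L6,0,0]
    R=R@rx(c6-q[5])  # z(tool)=x here ; roll
    Rt=R@np.array([[0,0,1],[0,1,0],[-1,0,0.]])
    T=np.eye(4);T[:3,:3]=Rt;T[:3,3]=x
    return (T,el,w) if parts else T
D=[([1.454,.359,.0115,0,-1.224,-.288],[.266,.62,.404],[3.14,0,-.405]),
([1.4561,.363,.0141,.0002,-1.2236,-.4327],[.2649,.6227,.4028],[3.1402,-.0009,-.5473]),
([1.113,-.203,-.703,.352,-.776,-.686],[.3726,.2393,.4402],[-2.743,-.074,-.943])]
try: D+=eval(open("kd.txt").read())
except FileNotFoundError: pass
def fit(verbose=True):
    best=None
    for s4 in(1,-1):
      for c0 in(0,1.57,3.14,-1.57):
        def res(p):
            o=[p[0]*.01,p[3]*.01]
            for q,x,e in D:
                T=fk(q,p,s4);o+=list((T[:3,3]-x)*10);o+=list((Ro.from_euler('xyz',e).as_matrix().T@T[:3,:3]-np.eye(3)).ravel())
            return o
        s=least_squares(res,[0,.4,.4,0,.5,.1,-.2875,c0])
        if best is None or s.cost<best[0]:best=(s.cost,s4,s.x)
    return best
if __name__=="__main__":
    b=fit();print(b[0],b[1],b[2].round(3))
E
python3 kin.py
```

```text
0.013203879162353506 -1 [ 0.225  0.273  0.688  0.024  0.212  0.463 -0.287 -1.85 ]
```

```bash
python3 - <<'E'
import kin
from kin import *
import itertools
# orientation-only test
for s4,s6 in itertools.product((1,-1),(1,-1)):
  for (k2,k3) in ((1,-1),(1,1)):
    def R(q,off,c6,b):
        return rz(q[0]+off)@ry(k2*q[1]+k3*q[2]+b)@rx(s4*q[3])@ry(-q[4])@rx(c6+s6*q[5])@np.array([[0,0,1],[0,1,0],[-1,0,0.]])
    for c0 in (0,1.57,3.14,-1.57):
        s=least_squares(lambda v:np.concatenate([(R(q,*v)-Ro.from_euler('xyz',e).as_matrix()).ravel() for q,x,e in D]),[-.2875,c0,0])
        print(s4,s6,k3,c0,round(s.cost,5),s.x.round(3))
E
```

```text
1 1 -1 0 0.07271 [-1.254 -2.033  0.006]
1 1 -1 1.57 0.07271 [-1.254 -2.033  0.006]
1 1 -1 3.14 0.07271 [-1.254  4.251  0.006]
1 1 -1 -1.57 0.07271 [-1.254 -2.033  0.006]
1 1 1 0 1.27716 [-0.77  -1.522  0.392]
1 1 1 1.57 1.27716 [-0.77  -1.522  0.392]
1 1 1 3.14 1.27716 [-0.77   4.761  0.392]
1 1 1 -1.57 1.27716 [-0.77  -1.522  0.392]
1 -1 -1 0 0.11966 [-1.444 -3.153 -0.015]
1 -1 -1 1.57 0.11966 [-1.444  3.13  -0.015]
1 -1 -1 3.14 0.11966 [-1.444  3.13  -0.015]
1 -1 -1 -1.57 0.11966 [-1.444 -3.153 -0.015]
1 -1 1 0 1.2056 [-1.007 -2.648  0.365]
1 -1 1 1.57 1.2056 [-1.007  3.635  0.365]
1 -1 1 3.14 1.2056 [-1.007  3.635  0.365]
1 -1 1 -1.57 1.2056 [-1.007 -2.648  0.365]
-1 1 -1 0 0.31146 [ 0.19  -0.452 -0.023]
-1 1 -1 1.57 0.31146 [ 0.19  -0.452 -0.023]
-1 1 -1 3.14 0.31146 [ 0.19   5.832 -0.023]
-1 1 -1 -1.57 0.31146 [ 0.19  -0.452 -0.023]
-1 1 1 0 1.32684 [-0.228 -0.953  0.351]
-1 1 1 1.57 1.32684 [-0.228 -0.953  0.351]
-1 1 1 3.14 1.32684 [-0.228  5.33   0.351]
-1 1 1 -1.57 1.32684 [-0.228 -0.953  0.351]
-1 -1 -1 0 0.0 [ 1.000e-03 -1.569e+00  0.000e+00]
-1 -1 -1 1.57 0.0 [1.000e-03 4.714e+00 0.000e+00]
-1 -1 -1 3.14 0.0 [1.000e-03 4.714e+00 0.000e+00]
-1 -1 -1 -1.57 0.0 [ 1.000e-03 -1.569e+00  0.000e+00]
-1 -1 1 0 1.17917 [-0.465 -2.076  0.386]
-1 -1 1 1.57 1.17917 [-0.465  4.207  0.386]
-1 -1 1 3.14 1.17917 [-0.465  4.207  0.386]
-1 -1 1 -1.57 1.17917 [-0.465 -2.076  0.386]
```

```bash
cat > kin.py <<'E'
from h import *
from scipy.optimize import least_squares
def rx(a):return Ro.from_euler('x',a).as_matrix()
def ry(a):return Ro.from_euler('y',a).as_matrix()
def rz(a):return Ro.from_euler('z',a).as_matrix()
C=np.array([[0,0,1],[0,1,0],[-1,0,0.]])
def fk(q,p,parts=False):
    a1,d1,L2,e,L3,L6,b1,b2=p
    R=rz(q[0]);x=R@[a1,b1,d1];sh=x
    R=R@ry(q[1]);x=x+R@[0,0,L2];el=x
    R=R@ry(-q[2]);x=x+R@[L3,0,e];w=x
    R=R@rx(-q[3])@ry(-q[4]);x=x+R@[L6,b2,0]
    R=R@rx(-np.pi/2-q[5])
    T=np.eye(4);T[:3,:3]=R@C;T[:3,3]=x
    return (T,sh,el,w) if parts else T
D=[([1.454,.359,.0115,0,-1.224,-.288],[.266,.62,.404],[3.14,0,-.405]),
([1.4561,.363,.0141,.0002,-1.2236,-.4327],[.2649,.6227,.4028],[3.1402,-.0009,-.5473]),
([1.113,-.203,-.703,.352,-.776,-.686],[.3726,.2393,.4402],[-2.743,-.074,-.943])]
import os
if os.path.exists("kd.txt"):
    for l in open("kd.txt"): D.append(eval(l))
def fit():
    f=lambda p:np.concatenate([np.array([p[0],p[3],p[7]])*1e-3]+[fk(q,p)[:3,3]-x for q,x,e in D])
    return least_squares(f,[0,.4,.4,0,.5,.1,-.19,0])
if __name__=="__main__":
    b=fit();print(b.cost**.5,b.x.round(3))
E
python3 kin.py
cat >> st.py <<'E'
open("kd.txt","a").write(repr((list(map(float,s["q"])),list(map(float,s["eef_pos"])),list(map(float,s["ee_rot"]))))+"\n")
E
```

```text
0.00015453116644298587 [ 0.122  0.041  0.615  0.08   0.3    0.186 -0.056 -0.136]
```

{"name": "carry_out", "arguments": {
  "targets": [
    [[0.15, 0.06, 0.15, 0.75, 0.46, -0.13, -1], [0.15, 0.06, 0.15, 0.75, 0.46, -0.13, -1], [0.15, 0.06, 0.15, 0.75, 0.46, -0.13, -1], [0.15, 0.06, 0.15, 0.75, 0.46, -0.13, -1], [0.15, 0.06, 0.15, 0.75, 0.46, -0.13, -1], [0.15, 0.06, 0.15, 0.75, 0.46, -0.13, -1]]
  ]
}}

```text
t: 3.75
eef_pos: [0.3743, 0.1061, 0.4354]
ee_rot: [-2.608, -0.062, -1.078]
force: [-0.2, -0.4, -0.0]
width: 0.0004
```

```bash
python3 st.py; python3 kin.py
```

```text
{'t': 3.75, 'q': [0.888, -0.367, -0.869, 0.429, -0.632, -0.671], 'eef_pos': [0.374, 0.106, 0.435], 'ee_rot': [-2.608, -0.062, -1.078], 'force': [-0.194, -0.442, -0.021], 'width': 0.0}
tip [0.459 0.141 0.282] z [ 0.474  0.193 -0.859]
0.00026177195917487196 [ 0.006  0.202  0.6   -0.004  0.459  0.199 -0.002 -0.19 ]
```

```bash
cat >> kin.py <<'E'
P0=np.array([0,.2,.6,0,.46,.2,0,-.19])
lo=np.array([-3.07,-1.43,-1.02,-3.03,-3.05,-3.03]);hi=np.array([3.07,2.12,1.25,1.67,0,3.03])
def ik(T,q0,p=None):
    p=PF if p is None else p
    f=lambda q:(lambda A:np.concatenate([(A[:3,3]-T[:3,3])*10,(A[:3,:3]-T[:3,:3]).ravel()]))(fk(q,p))
    s=least_squares(f,np.clip(q0,lo+1e-3,hi-1e-3),bounds=(lo,hi));return s.x,s.cost
PF=fit().x
E
python3 - <<'E'
from kin import *
print(PF.round(4))
S=np.load("T.npy");q0=np.array(arm.get_state()["q"])
for pitch in(0,15,30,45):
  for ang in(-40,0,40):
   for roll in(0,180,-90,90):
    a=np.radians(ang);T=goal(S,(-.012,-.055*np.sin(a),.055*np.cos(a)),pitch,roll)
    best=min((ik(T,q) for q in (q0,[-.3,-.8,-.9,.4,-.8,.5],[-.3,-.8,-.9,-1,-.8,-1],[.8,-.8,-.9,-2,-1,-1],[0,-.8,-.9,1,-1,1.])),key=lambda s:s[1])
    print(pitch,ang,roll,round(best[1],5),best[0].round(2))
E
```

```text
[ 0.0062  0.2017  0.6    -0.0041  0.4589  0.1993 -0.0019 -0.19  ]
0 -40 0 0.0 [-0.9   0.63 -0.8  -1.99 -1.52  3.02]
0 -40 180 0.0 [-0.9   0.63 -0.8  -1.99 -1.52 -0.12]
0 -40 -90 0.0 [-0.9   0.63 -0.8  -1.99 -1.52 -1.69]
0 -40 90 0.0 [-0.9   0.63 -0.8  -1.99 -1.52  1.45]
0 0 0 0.0 [-0.93  0.56 -0.73 -1.95 -1.46  2.88]
0 0 180 0.0 [-0.93  0.56 -0.73 -1.95 -1.46 -0.26]
0 0 -90 0.0 [-0.93  0.56 -0.73 -1.95 -1.46 -1.83]
0 0 90 0.0 [-0.93  0.56 -0.73 -1.95 -1.46  1.31]
0 40 0 0.0 [-0.96  0.59 -0.67 -1.92 -1.46  2.85]
0 40 180 0.0 [-0.96  0.59 -0.67 -1.92 -1.46 -0.29]
0 40 -90 0.0 [-0.96  0.59 -0.67 -1.92 -1.46 -1.86]
0 40 90 0.0 [-0.96  0.59 -0.67 -1.92 -1.46  1.28]
15 -40 0 0.0 [-0.78  0.23 -0.72 -1.88 -1.04  2.53]
15 -40 180 0.0 [-0.78  0.23 -0.72 -1.88 -1.04 -0.61]
15 -40 -90 0.0 [-0.78  0.23 -0.72 -1.88 -1.04 -2.18]
15 -40 90 0.0 [-0.78  0.23 -0.72 -1.88 -1.04  0.96]
15 0 0 0.0 [-0.8   0.21 -0.65 -1.81 -1.03  2.42]
15 0 180 0.0 [-0.8   0.21 -0.65 -1.81 -1.03 -0.72]
15 0 -90 0.0 [-0.8   0.21 -0.65 -1.81 -1.03 -2.29]
15 0 90 0.0 [-0.8   0.21 -0.65 -1.81 -1.03  0.85]
15 40 0 0.0 [-0.84  0
[... 713 characters left out ...]
.53  0.08 -0.48 -1.41 -0.66 -2.89]
30 40 90 0.0 [-0.53  0.08 -0.48 -1.41 -0.66  0.25]
45 -40 0 0.0 [ 0.23 -0.08 -0.81 -0.13 -0.06  0.14]
45 -40 180 0.0 [ 0.23 -0.08 -0.81 -0.13 -0.06 -3.  ]
45 -40 -90 0.0 [ 0.23 -0.08 -0.81 -0.13 -0.06  1.71]
45 -40 90 0.0 [ 0.23 -0.08 -0.81 -0.13 -0.06 -1.43]
45 0 0 0.0 [ 0.05 -0.06 -0.59 -0.49 -0.3   0.62]
45 0 180 0.0 [ 0.05 -0.06 -0.59 -0.49 -0.3  -2.52]
45 0 -90 0.0 [ 0.05 -0.06 -0.59 -0.49 -0.3   2.19]
45 0 90 0.0 [ 0.05 -0.06 -0.59 -0.49 -0.3  -0.95]
45 40 0 0.0 [-0.11  0.01 -0.49 -0.68 -0.4   0.9 ]
45 40 180 0.0 [-0.11  0.01 -0.49 -0.68 -0.4  -2.24]
45 40 -90 0.0 [-0.11  0.01 -0.49 -0.68 -0.4   2.47]
45 40 90 0.0 [-0.11  0.01 -0.49 -0.68 -0.4  -0.67]
```

```bash
cat >> kin.py <<'E'
def axg(S,ang,x,pitch,roll0,r=.055,depth=.178):
    """tool posed at top (angle 0) then rotated clockwise by ang about axle"""
    T=goal(S,(x,0,r),pitch,roll0,depth);A=np.eye(4);A[:3,:3]=Ro.from_euler('x',-ang,degrees=True).as_matrix()
    # clockwise seen along +x : right-hand about +x takes y->z ; left->up = clockwise
    A[:3,:3]=Ro.from_euler('x',ang,degrees=True).as_matrix()
    return S@A@np.linalg.inv(S)@T
E
python3 - <<'E'
from kin import *
S=np.load("T.npy")
T=axg(S,40,-.012,0,0);print((np.linalg.inv(S)@np.append(T[:3,3]+T[:3,2]*.178,1)).round(3))
for pitch in(10,20,30):
 for x in(-.012,-.1):
  for roll in (0,):
   q=np.array([-.7,.2,-.7,-1.7,-1,2.2])
   for ang in range(0,-71,-14):
    q,c=ik(axg(S,ang,x,pitch,roll),q);print(pitch,x,ang,round(c,5),q.round(2))
   q=np.array([-.7,.2,-.7,-1.7,-1,2.2])
   for ang in range(20,61,20):
    q,c=ik(axg(S,ang,x,pitch,roll),q);print(pitch,x,ang,round(c,5),q.round(2))
E
```

```text
[-0.012 -0.035  0.042  1.   ]
10 -0.012 0 0.0 [-0.86  0.32 -0.69 -1.88 -1.18  2.59]
10 -0.012 -14 0.0 [-0.86  0.32 -0.75 -1.95 -1.18  2.92]
10 -0.012 -28 0.01643 [-0.81  0.26 -0.75 -1.92 -1.08  3.03]
10 -0.012 -42 0.09759 [-0.71  0.18 -0.73 -1.84 -0.91  3.03]
10 -0.012 -56 0.2365 [-0.57  0.12 -0.7  -1.75 -0.7   3.03]
10 -0.012 -70 0.41008 [-0.38  0.09 -0.67 -1.63 -0.46  3.03]
10 -0.012 20 0.0 [-0.88  0.36 -0.61 -1.8  -1.22  2.2 ]
10 -0.012 40 0.0 [-0.9   0.44 -0.56 -1.76 -1.29  1.86]
10 -0.012 60 0.0 [-0.92  0.53 -0.51 -1.75 -1.37  1.57]
10 -0.1 0 0.0 [-1.06  0.28 -0.75 -1.71 -1.28  2.6 ]
10 -0.1 -14 0.0 [-1.07  0.29 -0.81 -1.76 -1.28  2.92]
10 -0.1 -28 0.01551 [-1.02  0.21 -0.83 -1.75 -1.19  3.03]
10 -0.1 -42 0.09333 [-0.92  0.1  -0.82 -1.7  -1.01  3.03]
10 -0.1 -56 0.23087 [-0.76  0.   -0.81 -1.64 -0.8   3.03]
10 -0.1 -70 0.41011 [-0.54 -0.06 -0.8  -1.56 -0.53  3.03]
10 -0.1 20 0.0 [-1.06  0.33 -0.67 -1.66 -1.32  2.22]
10 -0.1 40 0.0 [-1.07  0.42 -0.61 -1.62 -1.38  1.89]
10 -0.1 60 0.0 [-1.09  0.52 -0.57 -1.61 -1.45  1.61]
20 -0.012 0 0.0 [-0.71  0.13 -0.6  -1.71 -0.88  2.23]
20 -0
[... 1246 characters left out ...]
.3058 [-0.12  0.01 -0.68 -1.83 -0.    3.03]
30 -0.012 20 0.0 [-0.6   0.14 -0.41 -1.36 -0.89  1.51]
30 -0.012 40 0.0 [-0.72  0.3  -0.33 -1.38 -1.15  1.34]
30 -0.012 60 0.0 [-0.8   0.47 -0.26 -1.42 -1.36  1.17]
30 -0.1 0 0.0 [-0.63 -0.09 -0.6  -1.34 -0.75  1.79]
30 -0.1 -14 0.0 [-0.52 -0.17 -0.68 -1.42 -0.55  2.02]
30 -0.1 -28 0.0 [-0.56 -0.19 -0.76 -1.67 -0.48  2.49]
30 -0.1 -42 0.0027 [-0.69 -0.17 -0.88 -1.93 -0.56  3.03]
30 -0.1 -56 0.08368 [-0.49 -0.2  -0.86 -1.87 -0.35  3.03]
30 -0.1 -70 0.26915 [-0.25 -0.17 -0.83 -1.78 -0.09  3.03]
30 -0.1 20 0.0 [-0.77  0.07 -0.5  -1.3  -1.03  1.58]
30 -0.1 40 0.0 [-0.87  0.26 -0.41 -1.31 -1.26  1.4 ]
30 -0.1 60 0.0 [-0.94  0.44 -0.34 -1.34 -1.44  1.24]
```

```bash
python3 - <<'E'
from kin import *
S=np.load("T.npy")
for pitch in(0,10,15):
 for x in(-.012,-.08):
   for seq in (range(0,-71,-14),range(20,61,20)):
    q=np.array([-.7,.2,-.7,-1.7,-1,-.7])
    for ang in seq:
     q,c=ik(axg(S,ang,x,pitch,180),q);print(pitch,x,ang,round(c,5),q.round(2))
E
```

```text
0 -0.012 0 0.0 [-0.93  0.56 -0.73 -1.95 -1.46 -0.26]
0 -0.012 -14 0.0 [-0.92  0.57 -0.76 -1.97 -1.48  0.02]
0 -0.012 -28 0.0 [-0.91  0.6  -0.79 -1.98 -1.5   0.32]
0 -0.012 -42 0.0 [-0.9   0.64 -0.81 -1.99 -1.52  0.62]
0 -0.012 -56 0.0 [-0.89  0.69 -0.82 -2.   -1.55  0.93]
0 -0.012 -70 0.0 [-0.89  0.75 -0.84 -2.01 -1.58  1.24]
0 -0.012 20 0.0 [-0.95  0.56 -0.7  -1.94 -1.46 -0.64]
0 -0.012 40 0.0 [-0.96  0.59 -0.67 -1.92 -1.46 -0.99]
0 -0.012 60 0.0 [-0.97  0.64 -0.64 -1.92 -1.47 -1.32]
0 -0.08 0 0.0 [-1.08  0.56 -0.78 -1.81 -1.51 -0.22]
0 -0.08 -14 0.0 [-1.07  0.58 -0.81 -1.82 -1.52  0.06]
0 -0.08 -28 0.0 [-1.07  0.61 -0.83 -1.83 -1.54  0.37]
0 -0.08 -42 0.0 [-1.06  0.67 -0.86 -1.84 -1.56  0.69]
0 -0.08 -56 0.0 [-1.05  0.73 -0.87 -1.84 -1.58  1.01]
0 -0.08 -70 0.0 [-1.05  0.81 -0.89 -1.85 -1.6   1.34]
0 -0.08 20 0.0 [-1.09  0.56 -0.74 -1.8  -1.51 -0.61]
0 -0.08 40 0.0 [-1.1   0.59 -0.71 -1.79 -1.51 -0.96]
0 -0.08 60 0.0 [-1.1   0.64 -0.69 -1.79 -1.52 -1.29]
10 -0.012 0 0.0 [-0.86  0.32 -0.69 -1.88 -1.18 -0.55]
10 -0.012 -14 0.0 [-0.86  0.32 -0.75 -1.95 -1.18 -0.22]
10 -0.012 -28 0.0 [
[... 1164 characters left out ...]
[-0.85  0.77 -1.02 -2.24 -1.62  1.4 ]
15 -0.012 20 0.0 [-0.82  0.28 -0.56 -1.71 -1.12 -1.11]
15 -0.012 40 0.0 [-0.86  0.38 -0.5  -1.67 -1.23 -1.42]
15 -0.012 60 0.0 [-0.9   0.5  -0.45 -1.66 -1.35 -1.68]
15 -0.08 0 0.0 [-0.94  0.17 -0.7  -1.69 -1.13 -0.72]
15 -0.08 -14 0.0 [-0.95  0.15 -0.78 -1.77 -1.11 -0.4 ]
15 -0.08 -28 0.0 [-0.98  0.19 -0.86 -1.87 -1.14 -0.  ]
15 -0.08 -42 0.0 [-1.03  0.34 -0.96 -1.98 -1.26  0.5 ]
15 -0.08 -56 0.00417 [-1.05  0.53 -1.02 -2.01 -1.39  0.97]
15 -0.08 -70 0.02543 [-1.04  0.79 -1.02 -1.98 -1.56  1.44]
15 -0.08 20 0.0 [-0.96  0.25 -0.62 -1.62 -1.21 -1.09]
15 -0.08 40 0.0 [-0.99  0.36 -0.55 -1.58 -1.31 -1.39]
15 -0.08 60 0.0 [-1.01  0.49 -0.5  -1.57 -1.42 -1.65]
```

```bash
python3 - <<'E'
from kin import *
S=np.load("T.npy")
for x,ang in((-.012,0),(-.08,0),(-.08,-60),(-.012,60)):
  q,c=ik(axg(S,ang,x,0,180),np.array([-.9,.5,-.7,-1.9,-1.4,-.3]))
  T,sh,el,w=fk(q,PF,True);R=rz(q[0])@ry(q[1])@ry(-q[2])@rx(-q[3])@ry(-q[4])
  print(x,ang,"TCP",T[:3,3].round(3),"el",el.round(3),"w",w.round(3),"flangeaxis base",(w+R@[0,PF[7],0]).round(3))
# joint-space path from the present to a mid pose
q0=np.array(arm.get_state()["q"]);T0=cur()
for mid in(30,45):
  Tg=goal(S,(-.10,0,.08),mid,180)
  r=screw(T0,Tg,20);print(mid,r.round(2));q=q0
  for P in run(T0,[r]*20)[::2]:
    q,c=ik(P,q);print(round(c,5),q.round(2),P[:3,3].round(2),P[:3,2].round(2))
E
```

```text
-0.012 0 TCP [ 0.414 -0.133  0.22 ] el [ 0.192 -0.261  0.711] w [ 0.265 -0.359  0.269] flangeaxis base [ 0.22  -0.181  0.22 ]
-0.08 0 TCP [ 0.348 -0.149  0.22 ] el [ 0.151 -0.288  0.71 ] w [ 0.199 -0.377  0.262] flangeaxis base [ 0.154 -0.197  0.22 ]
-0.08 -60 TCP [ 0.336 -0.103  0.193] el [ 0.205 -0.364  0.639] w [ 0.189 -0.335  0.181] flangeaxis base [ 0.143 -0.151  0.193]
-0.012 60 TCP [ 0.425 -0.179  0.192] el [ 0.204 -0.3    0.685] w [ 0.276 -0.405  0.244] flangeaxis base [ 0.232 -0.227  0.192]
30 [-0.07  0.26 -1.01 -0.41  0.67  0.19]
0.0 [ 0.89 -0.37 -0.87  0.43 -0.63 -0.67] [0.37 0.11 0.44] [ 0.47  0.19 -0.86]
0.0 [ 0.98 -0.41 -1.01  0.62 -0.64 -0.65] [0.34 0.11 0.41] [ 0.5   0.12 -0.86]
0.01994 [ 1.08 -0.43 -1.02  0.52 -0.77 -0.38] [0.32 0.1  0.38] [ 0.54  0.06 -0.84]
0.08987 [ 1.11 -0.45 -1.02  0.41 -0.85 -0.05] [0.3  0.08 0.35] [ 0.59  0.02 -0.81]
0.20164 [ 1.03 -0.47 -1.02  0.3  -0.83  0.39] [0.28 0.05 0.33] [ 0.64 -0.01 -0.76]
0.29085 [ 0.72 -0.48 -1.02  0.   -0.51  1.27] [0.27 0.02 0.31] [ 0.7  -0.02 -0.71]
0.09992 [ 0.21 -0.39 -0.9  -1.06 -0.03  3.03] [ 0.27 -0.02  0.3 
[... 620 characters left out ...]
39] [ 0.5   0.12 -0.86]
0.03176 [ 1.03 -0.5  -1.02  0.39 -0.77  0.09] [0.3  0.06 0.37] [ 0.53  0.1  -0.85]
0.06783 [ 0.94 -0.52 -1.02  0.29 -0.75  0.54] [0.29 0.03 0.35] [ 0.55  0.08 -0.83]
0.08662 [ 0.76 -0.52 -1.02  0.17 -0.64  1.09] [ 0.28 -0.    0.34] [ 0.59  0.07 -0.81]
0.06893 [ 0.55 -0.5  -1.02  0.06 -0.48  1.67] [ 0.29 -0.04  0.33] [ 0.62  0.07 -0.78]
0.03255 [ 0.39 -0.45 -1.02  0.01 -0.34  2.15] [ 0.3  -0.07  0.33] [ 0.64  0.08 -0.76]
0.0064 [ 0.28 -0.39 -1.02  0.04 -0.22  2.49] [ 0.32 -0.1   0.34] [ 0.67  0.11 -0.74]
0.0 [ 0.19 -0.33 -0.95 -0.03 -0.19  2.92] [ 0.35 -0.13  0.35] [ 0.68  0.14 -0.72]
0.00784 [ 0.15 -0.28 -0.97  0.17 -0.09  3.03] [ 0.38 -0.14  0.37] [ 0.69  0.17 -0.71]
```

```bash
cat >> kin.py <<'E'
def jpath(qs,ns,S,show=3):
    T0=cur();rows=[];P=T0;qprev=np.array(qs[0])
    corr=np.linalg.inv(fk(qs[0],PF))
    k=0
    for a,b,n in zip(qs[:-1],qs[1:],ns):
        for i in range(1,n+1):
            q=np.array(a)+(np.array(b)-a)*i/n
            M=np.linalg.inv(P)@fk(q,PF);r=rowof(M).round(2);rows.append(r);P=P@mat(r);k+=1
            if k%show==0:
                T,sh,el,w=fk(q,PF,True);tip=T[:3,3]+T[:3,2]*.178
                print(k,"tcp",T[:3,3].round(2),"tip",tip.round(2),"tipS",((tip-S[:3,3])@S[:3,:3]).round(2),"z",T[:3,2].round(2),"w",w.round(2),"q",q.round(2))
    R=np.array(rows);print("max",abs(R).max(0))
    return rows
E
python3 - <<'E'
from kin import *
S=np.load("T.npy");q0=np.array(arm.get_state()["q"])
q1,c=ik(axg(S,-20,-.13,12,180),np.array([-1.0,.3,-.8,-1.8,-1.2,-.3]));print(q1.round(3),c)
rows=jpath([q0,q1],[32],S)
E
```

```text
[-1.136  0.232 -0.847 -1.71  -1.274 -0.141] 3.804812038564881e-19
3 tcp [0.37 0.03 0.38] tip [0.43 0.04 0.21] tipS [-0.13  0.17  0.05] z [ 0.34  0.1  -0.93] w [0.16 0.13 0.53] q [ 0.7  -0.31 -0.87  0.23 -0.69 -0.62]
6 tcp [ 0.33 -0.04  0.33] tip [ 0.37 -0.02  0.15] tipS [-0.21  0.12 -0.01] z [ 0.19  0.08 -0.98] w [0.2  0.11 0.52] q [ 0.51 -0.25 -0.87  0.03 -0.75 -0.57]
9 tcp [ 0.29 -0.08  0.28] tip [ 0.3  -0.05  0.11] tipS [-0.29  0.11 -0.06] z [ 0.06  0.15 -0.99] w [0.23 0.08 0.5 ] q [ 0.32 -0.2  -0.86 -0.17 -0.81 -0.52]
12 tcp [ 0.23 -0.09  0.25] tip [ 0.23 -0.04  0.08] tipS [-0.35  0.13 -0.09] z [-0.02  0.28 -0.96] w [0.26 0.03 0.49] q [ 0.13 -0.14 -0.86 -0.37 -0.87 -0.47]
15 tcp [ 0.19 -0.09  0.22] tip [ 0.19 -0.01  0.06] tipS [-0.38  0.17 -0.1 ] z [-0.02  0.44 -0.9 ] w [ 0.28 -0.02  0.48] q [-0.06 -0.09 -0.86 -0.57 -0.93 -0.42]
18 tcp [ 0.17 -0.07  0.21] tip [0.19 0.04 0.07] tipS [-0.37  0.22 -0.1 ] z [ 0.08  0.59 -0.81] w [ 0.29 -0.08  0.46] q [-0.25 -0.03 -0.86 -0.77 -0.99 -0.37]
21 tcp [ 0.18 -0.04  0.21] tip [0.22 0.08 0.08] tipS [-0.33  0.25 -0.08] z [ 0.25  0.68 -0.69] w [ 0.28 -0.13  0.45] q [-0.44  0.03 -0.85 -0.97 -1.05 -0.32]
24 tcp [ 0.2  -0.03  0.21] tip [0.28 0.09 0.11] tipS [-0.26  0.24 -0.05] z [ 0.48  0.68 -0.56] w [ 0.26 -0.19  0.43] q [-0.63  0.08 -0.85 -1.18 -1.11 -0.27]
27 tcp [ 0.24 -0.05  0.22] tip [0.36 0.06 0.15] tipS [-0.19  0.2  -0.02] z [ 0.7   0.57 -0.42] w [ 0.23 -0.25  0.41] q [-0.82  0.14 -0.85 -1.38 -1.17 -0.22]
30 tcp [ 0.28 -0.09  0.24] tip [ 0.43 -0.02  0.19] tipS [-0.14  0.1   0.02] z [ 0.89  0.36 -0.28] w [ 0.18 -0.3   0.39] q [-1.01  0.19 -0.85 -1.58 -1.23 -0.17]
max [0.43 0.81 0.68 1.02 0.86 0.48]
```

```bash
cat > wp.py <<'E'
from kin import *
S=np.load("T.npy")
def pts(q):
    T,sh,el,w=fk(q,PF,True);R=rz(q[0])@ry(q[1])@ry(-q[2])@rx(-q[3])@ry(-q[4]);f=w+R@[0,PF[7],0]
    z=T[:3,2];t=T[:3,3]
    g=[t+z*k for k in(.178,.1,.0)];y=T[:3,1]
    return g+[t+z*.13+y*.0,t+z*.09+y*.095,t+z*.09-y*.095,t+T[:3,0]*.09],[f,w]
def clear(q):
    g,a=pts(q);m=1
    for p in g:
        s=(p-S[:3,3])@S[:3,:3]
        wheel=max(-.045-s[0],np.hypot(s[1],s[2])-.15,-.2 if s[0]>.1 else -9) 
        m=min(m,wheel,p[2]-.06)
        m=min(m,max(np.hypot(p[0],p[1])-.2,p[2]-.5))
    for p in a:
        s=(p-S[:3,3])@S[:3,:3]
        m=min(m,max(-.12-s[0],s[2]-.22),p[2]-.12,max(np.hypot(p[0],p[1])-.22,p[2]-.55))
    return m
if __name__=="__main__":
    q0=np.array(arm.get_state()["q"])
    q2,c=ik(axg(S,-20,-.10,5,180),np.array([-1.0,.4,-.8,-1.8,-1.3,-.2]));print(q2.round(3),c,clear(q0),clear(q2))
    rng=np.random.default_rng(0);best=[]
    def cost(w):
        m=min(min(clear(q0+(w-q0)*u) for u in np.linspace(0,1,12)),min(clear(w+(q2-w)*u) for u in np.linspace(0,1,12)))
        return m
    for i in range(3000):
        w=q0+(q2-q0)*rng.uniform(.2,.8)+rng.normal(0,.45,6);w[4]=min(w[4],-.4)
        w=np.clip(w,lo+.05,hi-.05)
        L=np.linalg.norm(w-q0)+np.linalg.norm(q2-w)
        m=min(cost(w),min(clear(q0),clear(q2)));best.append((min(m,.05)*20-.15*L,m,L,w))
    best.sort(key=lambda b:-b[0])
    for b in best[:4]:print(round(b[1],3),round(b[2],2),b[3].round(2))
E
python3 wp.py
```

```text
[-1.11   0.455 -0.841 -1.787 -1.425  0.081] 2.0151852042761937e-22 -0.012611322764762845 -0.004456487641416845
-0.013 3.36 [-0.4   0.26 -0.65 -1.36 -1.12 -0.18]
-0.013 3.41 [-0.54  0.21 -0.43 -0.99 -1.12 -0.21]
-0.013 3.42 [-0.15  0.27 -0.51 -0.73 -1.28 -0.4 ]
-0.013 3.42 [-0.21  0.   -0.45 -0.78 -1.24 -0.43]
```

```bash
python3 - <<'E'
from wp import *
q0=np.array(arm.get_state()["q"])
q2,c=ik(axg(S,-20,-.10,5,180),np.array([-1.0,.4,-.8,-1.8,-1.3,-.2]))
for w in([-0.4,0.26,-0.65,-1.36,-1.12,-0.18],[-.15,.27,-.51,-.73,-1.28,-.4],[-.21,0,-.45,-.78,-1.24,-.43]):
    w=np.array(w)
    print([round(clear(q0+(w-q0)*u),3) for u in np.linspace(0,1,9)],[round(clear(w+(q2-w)*u),3) for u in np.linspace(0,1,9)])
    rows=jpath([q0,w,q2],[16,12],S,2)
E
```

```text
[np.float64(-0.013), np.float64(0.004), np.float64(0.036), np.float64(0.032), np.float64(0.006), np.float64(0.012), np.float64(0.005), np.float64(0.019), np.float64(0.038)] [np.float64(0.038), np.float64(0.038), np.float64(0.04), np.float64(0.041), np.float64(0.03), np.float64(0.02), np.float64(0.011), np.float64(0.003), np.float64(-0.004)]
2 tcp [0.37 0.05 0.38] tip [0.43 0.07 0.21] tipS [-0.12  0.19  0.05] z [ 0.33  0.12 -0.94] w [0.17 0.15 0.53] q [ 0.73 -0.29 -0.84  0.21 -0.69 -0.61]
4 tcp [ 0.35 -0.    0.33] tip [0.38 0.02 0.15] tipS [-0.18  0.16 -0.01] z [ 0.17  0.12 -0.98] w [0.22 0.14 0.52] q [ 0.57 -0.21 -0.81 -0.02 -0.75 -0.55]
6 tcp [ 0.32 -0.03  0.28] tip [0.33 0.01 0.11] tipS [-0.24  0.16 -0.06] z [ 0.04  0.21 -0.98] w [0.27 0.11 0.51] q [ 0.41 -0.13 -0.79 -0.24 -0.82 -0.49]
8 tcp [ 0.29 -0.03  0.25] tip [0.28 0.03 0.08] tipS [-0.28  0.19 -0.08] z [-0.04  0.34 -0.94] w [0.31 0.08 0.5 ] q [ 0.24 -0.05 -0.76 -0.47 -0.88 -0.43]
10 tcp [ 0.27 -0.02  0.22] tip [0.27 0.07 0.07] tipS [-0.29  0.23 -0.09] z [-0.04  0.51 -0.86] w [0.35 0.03 0.48] q [ 0.08  0.02 -0.73 -0.69 -0.94 -
[... 5883 characters left out ...]
 0.15 -0.58 -1.12 -1.3  -0.26]
22 tcp [ 0.3  -0.07  0.24] tip [0.4  0.07 0.18] tipS [-0.16  0.2   0.02] z [ 0.52  0.77 -0.36] w [ 0.34 -0.27  0.43] q [-0.66  0.23 -0.65 -1.28 -1.33 -0.17]
24 tcp [ 0.31 -0.08  0.24] tip [0.43 0.04 0.19] tipS [-0.13  0.16  0.03] z [ 0.71  0.66 -0.24] w [ 0.29 -0.31  0.38] q [-0.81  0.3  -0.71 -1.45 -1.36 -0.09]
26 tcp [ 0.32 -0.1   0.23] tip [ 0.47 -0.01  0.21] tipS [-0.11  0.1   0.04] z [ 0.87  0.47 -0.14] w [ 0.23 -0.34  0.34] q [-0.96  0.38 -0.78 -1.62 -1.39 -0.  ]
28 tcp [ 0.32 -0.13  0.23] tip [ 0.5  -0.09  0.22] tipS [-0.1   0.02  0.05] z [ 0.97  0.21 -0.08] w [ 0.17 -0.35  0.3 ] q [-1.11  0.45 -0.84 -1.79 -1.43  0.08]
max [0.42 1.01 0.76 0.99 0.51 0.6 ]
```

```bash
python3 - <<'E'
from wp import *
import json
q0=np.array(arm.get_state()["q"])
q2,c=ik(axg(S,-20,-.10,0,180),np.array([-1.0,.5,-.8,-1.8,-1.4,.1]));print(q2,c)
w=np.array([-.21,0,-.45,-.78,-1.24,-.43])
rows=jpath([q0,w,q2],[17,13],S,30)
for r in rows:print(json.dumps([float(v)+0. for v in r]+[-1]),end=",")
E
```

```text
[-1.11889603  0.59507115 -0.82741135 -1.77671787 -1.54025586  0.20390789] 4.272862240742853e-25
30 tcp [ 0.32 -0.14  0.22] tip [ 0.5  -0.09  0.22] tipS [-0.1   0.02  0.05] z [ 0.97  0.24 -0.  ] w [ 0.18 -0.37  0.24] q [-1.12  0.6  -0.83 -1.78 -1.54  0.2 ]
max [0.4  1.   0.72 0.94 0.48 0.64]
[-0.39, 0.13, 0.71, 0.94, 0.48, 0.26, -1],[-0.39, 0.1, 0.72, 0.88, 0.45, 0.26, -1],[-0.38, 0.05, 0.71, 0.83, 0.41, 0.27, -1],[-0.36, 0.01, 0.7, 0.77, 0.38, 0.26, -1],[-0.36, -0.03, 0.7, 0.71, 0.33, 0.26, -1],[-0.36, -0.07, 0.69, 0.65, 0.3, 0.25, -1],[-0.34, -0.12, 0.68, 0.58, 0.25, 0.24, -1],[-0.32, -0.16, 0.67, 0.52, 0.2, 0.22, -1],[-0.32, -0.21, 0.65, 0.45, 0.16, 0.2, -1],[-0.31, -0.25, 0.63, 0.39, 0.1, 0.18, -1],[-0.29, -0.3, 0.6, 0.31, 0.06, 0.15, -1],[-0.28, -0.33, 0.59, 0.24, 0.01, 0.12, -1],[-0.26, -0.39, 0.55, 0.16, -0.03, 0.08, -1],[-0.25, -0.42, 0.53, 0.09, -0.09, 0.03, -1],[-0.24, -0.46, 0.49, 0.02, -0.13, -0.01, -1],[-0.22, -0.5, 0.45, -0.06, -0.17, -0.06, -1],[-0.2, -0.53, 0.42, -0.14, -0.21, -0.11, -1],[-0.4, -0.4, 0.55, 0.87, -0.11, 0.64, -1],[-0.36, -0.49, 0.55, 0.75, -0.14, 0.53, -1],[-0.32, -0.56, 0.52, 0.64, -0.14, 0.42, -1],[-0.27, -0.64, 0.5, 0.52, -0.16, 0.32, -1],[-0.23, -0.7, 0.48, 0.38, -0.17, 0.23, -1],[-0.18, -0.77, 0.44, 0.25, -0.18, 0.13, -1],[-0.13, -0.82, 0.41, 0.12, -0.2, 0.06, -1],[-0.08, -0.86, 0.38, -0.03, -0.21, 0.0, -1],[-0.02, -0.91, 0.34, -0.16, -0.24, -0.07, -1],[0.03, -0.94, 0.31, -0.31, -0.25, -0.11, -1],[0.09, -0.97, 0.27, -0.43, -0.29, -0.14, -1],[0.14, -0.98, 0.24, -0.57, -0.32, -0.16, -1],[0.2, -1.0, 0.21, -0.68, -0.36, -0.17, -1],
```

{"name": "carry_out", "arguments": {
  "targets": [
    [[-0.39, 0.13, 0.71, 0.94, 0.48, 0.26, -1], [-0.39, 0.1, 0.72, 0.88, 0.45, 0.26, -1], [-0.38, 0.05, 0.71, 0.83, 0.41, 0.27, -1], [-0.36, 0.01, 0.7, 0.77, 0.38, 0.26, -1], [-0.36, -0.03, 0.7, 0.71, 0.33, 0.26, -1], [-0.36, -0.07, 0.69, 0.65, 0.3, 0.25, -1], [-0.34, -0.12, 0.68, 0.58, 0.25, 0.24, -1], [-0.32, -0.16, 0.67, 0.52, 0.2, 0.22, -1], [-0.32, -0.21, 0.65, 0.45, 0.16, 0.2, -1], [-0.31, -0.25, 0.63, 0.39, 0.1, 0.18, -1], [-0.29, -0.3, 0.6, 0.31, 0.06, 0.15, -1], [-0.28, -0.33, 0.59, 0.24, 0.01, 0.12, -1], [-0.26, -0.39, 0.55, 0.16, -0.03, 0.08, -1], [-0.25, -0.42, 0.53, 0.09, -0.09, 0.03, -1], [-0.24, -0.46, 0.49, 0.02, -0.13, -0.01, -1], [-0.22, -0.5, 0.45, -0.06, -0.17, -0.06, -1], [-0.2, -0.53, 0.42, -0.14, -0.21, -0.11, -1]]
  ]
}}

```text
t: 5.88
eef_pos: [0.3508, -0.0786, 0.3296]
ee_rot: [2.598, 0.512, -2.67]
force: [0.1, -0.4, -0.5]
width: 0.0002
```

```bash
python3 st.py; python3 kin.py
```

```text
{'t': 5.875, 'q': [-0.211, -0.001, -0.447, -0.78, -1.244, -0.434], 'eef_pos': [0.351, -0.079, 0.33], 'ee_rot': [2.598, 0.512, -2.67], 'force': [0.063, -0.363, -0.542], 'width': 0.0}
tip [0.376 0.037 0.197] z [ 0.139  0.651 -0.746]
0.0002827133764715203 [ 0.001  0.199  0.601 -0.     0.462  0.2   -0.    -0.192]
```

Exactly on plan; the rest of the path follows.

{"name": "carry_out", "arguments": {
  "targets": [
    [[-0.4, -0.4, 0.55, 0.87, -0.11, 0.64, -1], [-0.36, -0.49, 0.55, 0.75, -0.14, 0.53, -1], [-0.32, -0.56, 0.52, 0.64, -0.14, 0.42, -1], [-0.27, -0.64, 0.5, 0.52, -0.16, 0.32, -1], [-0.23, -0.7, 0.48, 0.38, -0.17, 0.23, -1], [-0.18, -0.77, 0.44, 0.25, -0.18, 0.13, -1], [-0.13, -0.82, 0.41, 0.12, -0.2, 0.06, -1], [-0.08, -0.86, 0.38, -0.03, -0.21, 0, -1], [-0.02, -0.91, 0.34, -0.16, -0.24, -0.07, -1], [0.03, -0.94, 0.31, -0.31, -0.25, -0.11, -1], [0.09, -0.97, 0.27, -0.43, -0.29, -0.14, -1], [0.14, -0.98, 0.24, -0.57, -0.32, -0.16, -1], [0.2, -1.0, 0.21, -0.68, -0.36, -0.17, -1]]
  ]
}}

```text
t: 7.5
eef_pos: [0.3237, -0.1356, 0.2167]
ee_rot: [1.573, 0.348, 1.812]
force: [-0.6, 0.7, -0.0]
width: 0.0003
```

```bash
python3 st.py; cat > look.py <<'E'
import sys
from kin import *
S=np.load("T.npy");tag=sys.argv[1]
T=cur();tip=(T[:3,3]+T[:3,2]*.178-S[:3,3])@S[:3,:3];print("tipS",tip.round(4),"zS",(S[:3,:3].T@T[:3,2]).round(3),"yS",(S[:3,:3].T@T[:3,1]).round(3))
V={}
for n in sys.argv[2:]:
    c=arm.camera_model(n);p,d=arm.grab_frame(n)
    cv2.imwrite(f"pics/{n}{tag}.png",p[:,:,::-1]);np.save(f"pics/{n}{tag}.npy",d);np.save(f"pics/c{n}{tag}.npy",c["world_from_camera"])
    o=phase(S,[cloud(n,d,c)])[0];print(n,o[0],"spokes mod72: %.2f q %.2f"%(o[1],o[2]),o[3].tolist())
E
python3 look.py 1 wrist top
```

```text
{'t': 7.5, 'q': [-1.126, 0.564, -0.824, -1.771, -1.532, 0.17], 'eef_pos': [0.324, -0.136, 0.217], 'ee_rot': [1.573, 0.348, 1.812], 'force': [-0.558, 0.672, -0.015], 'width': 0.0}
tip [ 0.497 -0.093  0.216] z [ 0.971  0.238 -0.002]
tipS [-0.0999  0.0184  0.0513] zS [ 1.    -0.004 -0.002] yS [0.003 0.341 0.94 ]
wrist 3184 spokes mod72: -29.20 q 0.95 [0, 0, 0, 0, 0, 0, 0, 0, 0, 0, 0, 0, 0, 0, 28, 983, 56, 0, 0, 0, 25, 1022, 93, 0, 0, 0, 2, 903, 72, 0]
top 156 spokes mod72: -29.62 q 0.89 [0, 0, 6, 32, 0, 0, 0, 0, 8, 32, 0, 0, 0, 0, 0, 11, 1, 0, 0, 0, 0, 21, 22, 0, 0, 0, 0, 14, 9, 0]
```

View pics/wrist1.png

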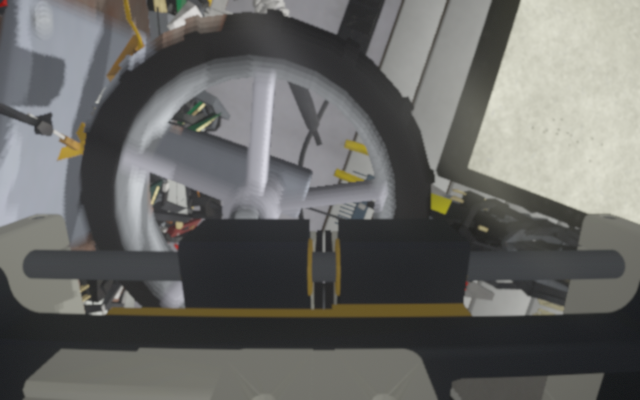

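```bash
python3 - <<'E'
from kin import *
d=np.load("pics/wrist1.npy");c=arm.camera_model("wrist");P=cloud("wrist",d,c);T=cur()
L=(P-T[:3,3])@T[:3,:3]
for r,cc in((225,190),(225,250),(225,305),(225,315),(225,325),(225,345),(225,460),(222,300),(240,250),(260,250),(300,250),(300,190),(300,460),(265,40),(312,200),(330,200)):
    print((r,cc),d[r,cc].round(3),L[r,cc].round(3))
E
```

```text
(225, 190) 0.431 [-0.074 -0.181  0.429]
(225, 250) 0.085 [ 0.039 -0.019  0.101]
(225, 305) 0.085 [ 0.04  -0.004  0.101]
(225, 315) 0.503 [-0.097 -0.013  0.498]
(225, 325) 0.497 [-0.095  0.003  0.492]
(225, 345) 0.085 [0.039 0.006 0.102]
(225, 460) 0.41 [-0.067  0.177  0.41 ]
(222, 300) 0.089 [ 0.039 -0.006  0.105]
(240, 250) 0.074 [ 0.04  -0.017  0.09 ]
(260, 250) 0.074 [ 0.035 -0.016  0.088]
(300, 250) 0.079 [ 0.024 -0.018  0.09 ]
(300, 190) 0.076 [ 0.025 -0.031  0.088]
(300, 460) 0.077 [0.024 0.034 0.089]
(265, 40) 0.082 [ 0.03  -0.075  0.095]
(312, 200) 0.074 [ 0.023 -0.028  0.086]
(330, 200) 0.062 [ 0.027 -0.024  0.074]
```

```bash
cat > to.py <<'E'
import sys
from kin import *
S=np.load("T.npy")
def seg(T0,ang,x,n,pitch=0,r=.055,show=True):
    Tg=axg(S,ang,x,pitch,180,r);w=screw(T0,Tg,n)
    rr=w.round(2);e=run(T0,[rr]*n)[-1];t=e[:3,3]+e[:3,2]*.178
    print(n,"x",rr.tolist(),"end tipS",((t-S[:3,3])@S[:3,:3]).round(4));return e
if __name__=="__main__":
    T=cur()
    for a in sys.argv[1:]:
        ang,x,n=a.split(",");T=seg(T,float(ang),float(x),int(n))
E
python3 to.py -63,-.1,7 -63,-.011,6 45,-.011,24
```

```text
7 x [-0.01, 0.0, -0.77, 0.23, -0.01, 0.0] end tipS [-0.1002  0.0489  0.0262]
6 x [0.0, 0.0, -0.0, 0.01, -0.0, 0.59] end tipS [-0.0117  0.0497  0.0253]
24 x [0.0, -0.0, 0.56, -0.17, -0.01, 0.0] end tipS [-0.0116 -0.0372  0.0376]
```

{"name": "carry_out", "arguments": {
  "targets": [
    [[-0.01, 0, -0.77, 0.23, -0.01, 0, -1], [-0.01, 0, -0.77, 0.23, -0.01, 0, -1], [-0.01, 0, -0.77, 0.23, -0.01, 0, -1], [-0.01, 0, -0.77, 0.23, -0.01, 0, -1], [-0.01, 0, -0.77, 0.23, -0.01, 0, -1], [-0.01, 0, -0.77, 0.23, -0.01, 0, -1], [-0.01, 0, -0.77, 0.23, -0.01, 0, -1], [0, 0, 0, 0, 0, 0, -1]]
  ]
}}

```text
t: 8.6
eef_pos: [0.3166, -0.1054, 0.1909]
ee_rot: [1.56, 1.101, 1.816]
force: [0.7, -1.6, -0.0]
width: 0.0003
```

```bash
python3 look.py 2 wrist top side; python3 to.py -63,-.011,6; python3 - <<'E'
import cv2,numpy as np
a=cv2.imread("pics/side2.png")[130:270,290:430];b=cv2.imread("pics/top2.png")[110:250,270:410]
cv2.imwrite("pics/z2.png",cv2.resize(np.hstack([a,b]),None,fx=2.85,fy=2.85,interpolation=cv2.INTER_CUBIC))
E
```

```text
tipS [-0.0995  0.052   0.0267] zS [1.    0.011 0.005] yS [-0.012  0.891  0.453]
wrist 3257 spokes mod72: -29.39 q 0.95 [0, 0, 0, 0, 0, 0, 0, 0, 27, 944, 53, 0, 0, 0, 27, 1098, 60, 0, 0, 0, 21, 955, 57, 0, 0, 0, 0, 15, 0, 0]
top 156 spokes mod72: -29.67 q 0.88 [0, 0, 7, 32, 0, 0, 0, 0, 13, 26, 0, 0, 0, 0, 0, 9, 2, 0, 0, 0, 0, 26, 17, 0, 0, 0, 0, 16, 8, 0]
side 218 spokes mod72: -29.74 q 0.83 [0, 0, 0, 9, 19, 0, 0, 0, 23, 28, 0, 0, 0, 0, 31, 19, 0, 0, 0, 1, 0, 21, 4, 0, 0, 0, 0, 23, 40, 0]
6 x [0.01, 0.0, 0.0, 0.01, -0.01, 0.59] end tipS [-0.0109  0.0499  0.0249]
```

View pics/z2.png

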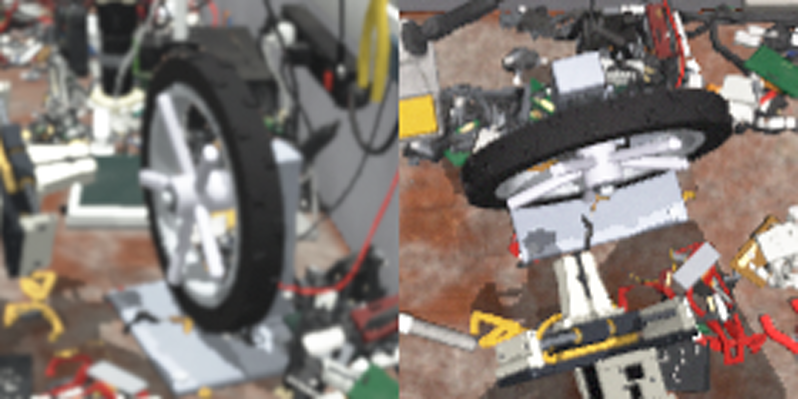

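View pics/wrist2.png

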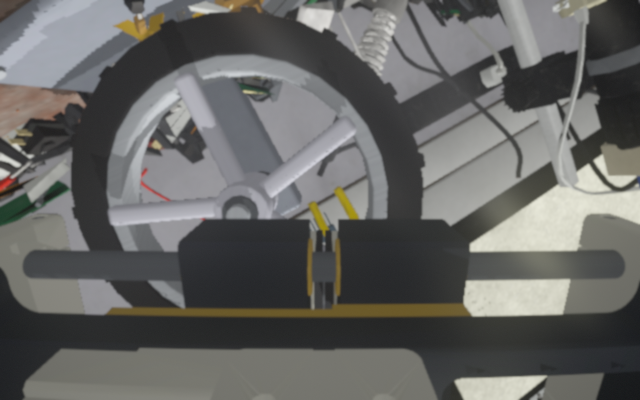

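{"name": "carry_out", "arguments": {
  "targets": [
    [[0.01, 0, 0, 0.01, -0.01, 0.59, -1], [0.01, 0, 0, 0.01, -0.01, 0.59, -1], [0.01, 0, 0, 0.01, -0.01, 0.59, -1], [0.01, 0, 0, 0.01, -0.01, 0.59, -1], [0.01, 0, 0, 0.01, -0.01, 0.59, -1], [0.01, 0, 0, 0.01, -0.01, 0.59, -1], [0, 0, 0, 0, 0, 0, -1]]
  ]
}}

```text
t: 9.62
eef_pos: [0.4035, -0.0842, 0.1895]
ee_rot: [1.566, 1.102, 1.812]
force: [-0.5, 0.4, 0.3]
width: 0.0006
```

```bash
python3 look.py 3 top; python3 st.py; python3 to.py 40,-.011,26
python3 - <<'E'
from kin import *
S=np.load("T.npy")
for a in (6.3,78.3,-65.7):
    b=np.radians(a);X=S[:3,:3]@np.array([0,-.078*np.sin(b),.078*np.cos(b)])+S[:3,3]
    print(a,[ (n,proj(arm.camera_model(n),X)[0][::-1].round(1)) for n in("top","side")])
a=cv2.imread("pics/top3.png")[110:250,270:410];cv2.imwrite("pics/z3.png",cv2.resize(a,None,fx=4,fy=4,interpolation=cv2.INTER_CUBIC))
E
```

```text
tipS [-0.0101  0.05    0.0249] zS [1.    0.002 0.002] yS [-0.002  0.892  0.451]
top 191 spokes mod72: -34.97 q 0.53 [0, 0, 9, 29, 0, 0, 0, 0, 9, 31, 0, 0, 0, 0, 0, 9, 3, 0, 0, 0, 0, 19, 5, 2, 11, 39, 2, 13, 10, 0]
{'t': 9.675, 'q': [-0.895, 0.695, -0.826, -2.001, -1.552, 1.056], 'eef_pos': [0.403, -0.084, 0.189], 'ee_rot': [1.567, 1.102, 1.813], 'force': [0.2, 0.771, -0.433], 'width': 0.0}
tip [ 0.576 -0.041  0.19 ] z [0.97  0.243 0.002]
26 x [0.0, -0.0, 0.5, -0.15, -0.0, -0.0] end tipS [-0.0105 -0.0323  0.0441]
6.3 [('top', array([155.7, 343. ])), ('side', array([173.1, 363.1]))]
78.3 [('top', array([155.5, 364.5])), ('side', array([203.5, 372.9]))]
-65.7 [('top', array([166.5, 315.1])), ('side', array([178. , 351.5]))]
```

View pics/z3.png

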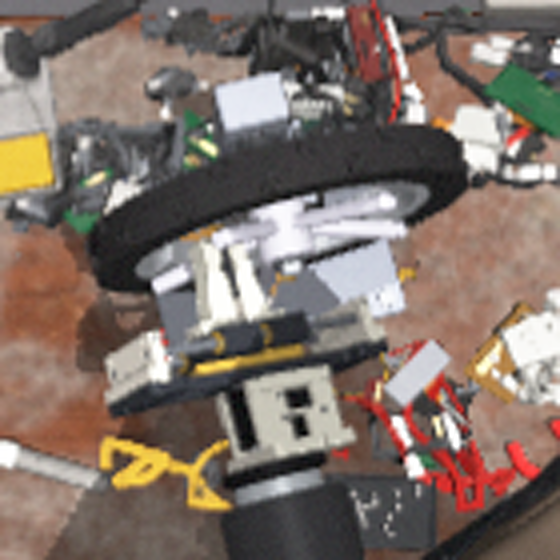

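{"name": "carry_out", "arguments": {
  "targets": [
    [[0, 0, 0.5, -0.15, 0, 0, -1], [0, 0, 0.5, -0.15, 0, 0, -1], [0, 0, 0.5, -0.15, 0, 0, -1], [0, 0, 0.5, -0.15, 0, 0, -1], [0, 0, 0.5, -0.15, 0, 0, -1], [0, 0, 0.5, -0.15, 0, 0, -1], [0, 0, 0.5, -0.15, 0, 0, -1], [0, 0, 0.5, -0.15, 0, 0, -1], [0, 0, 0.5, -0.15, 0, 0, -1], [0, 0, 0.5, -0.15, 0, 0, -1]]
  ]
}}

```text
t: 10.92
eef_pos: [0.4082, -0.1091, 0.2156]
ee_rot: [1.569, 0.4, 1.816]
force: [0.6, 4.1, 1.2]
width: 0.0005
```

```bash
python3 look.py 4 wrist; python3 st.py; python3 to.py 40,-.011,16
```

```text
tipS [-0.0115  0.0247  0.0508] zS [1.    0.002 0.001] yS [-0.002  0.389  0.921]
wrist 7154 spokes mod72: -3.54 q 0.88 [3, 0, 0, 0, 0, 0, 0, 0, 0, 0, 5, 1046, 232, 0, 0, 0, 0, 2055, 929, 0, 0, 0, 0, 2034, 541, 0, 143, 116, 0, 50]
{'t': 10.975, 'q': [-0.918, 0.564, -0.775, -1.969, -1.481, 0.184], 'eef_pos': [0.408, -0.11, 0.216], 'ee_rot': [1.569, 0.397, 1.815], 'force': [0.328, 1.212, 0.478], 'width': 0.0}
tip [ 0.581 -0.066  0.216] z [0.97  0.243 0.002]
16 x [0.0, -0.0, 0.49, -0.16, -0.0, 0.0] end tipS [-0.0113 -0.0364  0.044 ]
```

{"name": "carry_out", "arguments": {
  "targets": [
    [[0, 0, 0.5, -0.16, 0, 0, -1], [0, 0, 0.5, -0.16, 0, 0, -1], [0, 0, 0.5, -0.16, 0, 0, -1], [0, 0, 0.5, -0.16, 0, 0, -1], [0, 0, 0.5, -0.16, 0, 0, -1], [0, 0, 0.5, -0.16, 0, 0, -1], [0, 0, 0.5, -0.16, 0, 0, -1], [0, 0, 0.5, -0.16, 0, 0, -1], [0, 0, 0.5, -0.16, 0, 0, -1], [0, 0, 0.5, -0.16, 0, 0, -1], [0, 0, 0.5, -0.16, 0, 0, -1], [0, 0, 0.5, -0.16, 0, 0, -1], [0, 0, 0.5, -0.16, 0, 0, -1], [0, 0, 0.5, -0.16, 0, 0, -1], [0, 0, 0.3, -0.09, 0, 0, -1]]
  ]
}}

```text
t: 12.85
eef_pos: [0.4222, -0.164, 0.2118]
ee_rot: [1.567, -0.616, 1.817]
force: [-1.0, 0.2, 4.3]
width: 0.0003
```

```bash
python3 look.py 5 wrist top side; python3 st.py; python3 to.py 28,-.011,2 28,-.1,4
```

```text
tipS [-0.0112 -0.0323  0.0474] zS [1.    0.    0.003] yS [-0.003 -0.578  0.816]
wrist 6829 spokes mod72: -13.87 q 0.87 [0, 154, 114, 0, 47, 2, 0, 0, 0, 0, 0, 0, 0, 0, 0, 0, 796, 80, 0, 0, 0, 0, 1534, 1516, 0, 0, 0, 0, 1711, 875]
top 187 spokes mod72: -14.90 q 0.38 [0, 23, 26, 9, 33, 1, 0, 0, 0, 0, 7, 0, 0, 0, 0, 0, 7, 22, 0, 0, 0, 0, 6, 44, 0, 0, 0, 0, 2, 7]
side 228 spokes mod72: -18.63 q 0.71 [0, 0, 15, 31, 15, 10, 0, 0, 0, 5, 50, 1, 0, 0, 0, 5, 40, 2, 0, 0, 0, 0, 0, 0, 0, 0, 0, 0, 6, 48]
{'t': 13.0, 'q': [-0.96, 0.56, -0.67, -1.919, -1.453, -0.934], 'eef_pos': [0.422, -0.164, 0.212], 'ee_rot': [1.568, -0.614, 1.816], 'force': [0.002, 0.096, 3.265], 'width': 0.0}
tip [ 0.595 -0.121  0.212] z [0.97  0.241 0.002]
2 x [0.01, -0.0, -0.45, 0.13, -0.04, 0.0] end tipS [-0.0111 -0.0255  0.0485]
4 x [-0.0, -0.0, -0.0, -0.0, 0.0, -0.89] end tipS [-0.1001 -0.0256  0.0485]
```

{"name": "carry_out", "arguments": {
  "targets": [
    [[0, 0, -0.45, 0.13, -0.03, 0, -1], [0, 0, -0.45, 0.13, -0.03, 0, -1], [0, 0, 0, 0, 0, -0.89, -1], [0, 0, 0, 0, 0, -0.89, -1], [0, 0, 0, 0, 0, -0.89, -1], [0, 0, 0, 0, 0, -0.89, -1], [0, 0, 0, 0, 0, 0, -1], [0, 0, 0, 0, 0, 0, -1], [0, 0, 0, 0, 0, 0, -1], [0, 0, 0, 0, 0, 0, -1]]
  ]
}}

```text
t: 14.25
eef_pos: [0.3348, -0.179, 0.2137]
ee_rot: [1.569, -0.49, 1.816]
force: [0.3, 0.3, 0.2]
width: 0.0005
```

```bash
python3 look.py 6 wrist top side; python3 st.py; python3 to.py -52,-.1,11 -52,-.011,5
```

```text
tipS [-0.0996 -0.0255  0.049 ] zS [1.    0.001 0.002] yS [-0.001 -0.471  0.882]
wrist 3213 spokes mod72: -13.50 q 0.95 [0, 0, 0, 0, 31, 0, 0, 0, 0, 0, 0, 0, 0, 0, 0, 0, 623, 353, 0, 0, 0, 0, 612, 551, 0, 0, 0, 0, 657, 386]
top 167 spokes mod72: -14.11 q 0.90 [0, 0, 0, 0, 42, 0, 0, 0, 0, 0, 36, 2, 0, 0, 0, 0, 7, 23, 0, 0, 0, 0, 6, 43, 0, 0, 0, 0, 2, 6]
side 226 spokes mod72: -14.86 q 0.85 [1, 0, 0, 0, 9, 10, 0, 0, 0, 5, 53, 3, 0, 0, 0, 2, 44, 1, 0, 0, 0, 0, 17, 24, 0, 0, 0, 0, 5, 52]
{'t': 14.4, 'q': [-1.143, 0.55, -0.732, -1.747, -1.521, -0.774], 'eef_pos': [0.335, -0.179, 0.214], 'ee_rot': [1.569, -0.49, 1.816], 'force': [-0.661, -0.079, -0.294], 'width': 0.001}
tip [ 0.507 -0.136  0.214] z [0.97  0.242 0.002]
11 x [0.0, -0.0, -0.91, 0.28, -0.02, -0.0] end tipS [-0.0998  0.0438  0.0338]
5 x [0.0, 0.0, 0.0, -0.0, -0.0, 0.71] end tipS [-0.011   0.0439  0.0339]
```

View pics/wrist6.png

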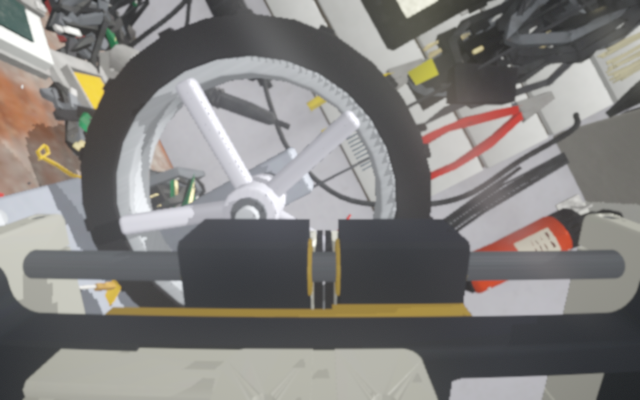

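{"name": "carry_out", "arguments": {
  "targets": [
    [[0, 0, -0.91, 0.28, -0.02, 0, -1], [0, 0, -0.91, 0.28, -0.02, 0, -1], [0, 0, -0.91, 0.28, -0.02, 0, -1], [0, 0, -0.91, 0.28, -0.02, 0, -1], [0, 0, -0.91, 0.28, -0.02, 0, -1], [0, 0, -0.91, 0.28, -0.02, 0, -1], [0, 0, -0.91, 0.28, -0.02, 0, -1], [0, 0, -0.91, 0.28, -0.02, 0, -1], [0, 0, -0.91, 0.28, -0.02, 0, -1], [0, 0, -0.91, 0.28, -0.02, 0, -1], [0, 0, -0.75, 0.22, -0.02, 0, -1], [0, 0, 0, 0, 0, 0, -1]]
  ]
}}

```text
t: 15.9
eef_pos: [0.3181, -0.1128, 0.1992]
ee_rot: [1.569, 0.883, 1.814]
force: [0.3, 0.4, 0.8]
width: 0.0001
```

```bash
python3 look.py 7 wrist; python3 st.py; python3 to.py -51,-.011,6 0,-.011,13
```

```text
tipS [-0.0999  0.0426  0.0344] zS [1.    0.001 0.001] yS [-0.001  0.773  0.635]
wrist 3200 spokes mod72: -14.01 q 0.95 [0, 0, 0, 0, 0, 0, 0, 0, 0, 0, 617, 387, 0, 0, 0, 0, 685, 461, 0, 0, 0, 0, 711, 329, 0, 0, 0, 0, 10, 0]
{'t': 15.95, 'q': [-1.114, 0.682, -0.872, -1.783, -1.569, 0.866], 'eef_pos': [0.318, -0.113, 0.199], 'ee_rot': [1.569, 0.882, 1.813], 'force': [0.316, 0.63, 0.014], 'width': 0.001}
tip [ 0.491 -0.07   0.2  ] z [0.97  0.242 0.001]
6 x [0.0, 0.0, -0.01, 0.0, 0.0, 0.59] end tipS [-0.0114  0.0426  0.0348]
13 x [0.0, 0.0, 0.49, -0.15, -0.0, 0.0] end tipS [-0.0114  0.0007  0.0565]
```

{"name": "carry_out", "arguments": {
  "targets": [
    [[0, 0, 0, 0, 0, 0.59, -1], [0, 0, 0, 0, 0, 0.59, -1], [0, 0, 0, 0, 0, 0.59, -1], [0, 0, 0, 0, 0, 0.59, -1], [0, 0, 0, 0, 0, 0.59, -1], [0, 0, 0, 0, 0, 0.59, -1], [0, 0, 0, 0, 0, 0, -1], [0, 0, 0.5, -0.15, 0, 0, -1], [0, 0, 0.5, -0.15, 0, 0, -1], [0, 0, 0.5, -0.15, 0, 0, -1], [0, 0, 0.5, -0.15, 0, 0, -1], [0, 0, 0.5, -0.15, 0, 0, -1], [0, 0, 0.5, -0.15, 0, 0, -1], [0, 0, 0.5, -0.15, 0, 0, -1], [0, 0, 0.5, -0.15, 0, 0, -1], [0, 0, 0.5, -0.15, 0, 0, -1], [0, 0, 0.5, -0.15, 0, 0, -1]]
  ]
}}

```text
t: 18.08
eef_pos: [0.4108, -0.1208, 0.2197]
ee_rot: [1.569, 0.184, 1.816]
force: [0.9, 3.5, 1.6]
width: 0.0005
```

```bash
python3 look.py 8 wrist; python3 st.py; python3 to.py 40,-.011,13
```

```text
tipS [-0.0119  0.0127  0.055 ] zS [1.    0.002 0.002] yS [-0.002  0.183  0.983]
wrist 7053 spokes mod72: 9.59 q 0.88 [45, 8, 0, 0, 0, 0, 0, 0, 0, 0, 0, 0, 940, 274, 0, 0, 0, 0, 1685, 1292, 0, 0, 0, 0, 1771, 770, 0, 54, 214, 0]
{'t': 18.125, 'q': [-0.928, 0.543, -0.752, -1.955, -1.467, -0.074], 'eef_pos': [0.411, -0.121, 0.22], 'ee_rot': [1.569, 0.181, 1.816], 'force': [0.881, 0.102, 1.187], 'width': 0.001}
tip [ 0.584 -0.078  0.22 ] z [0.97  0.243 0.002]
13 x [0.0, -0.0, 0.48, -0.16, -0.01, 0.0] end tipS [-0.0116 -0.0363  0.041 ]
```

{"name": "carry_out", "arguments": {
  "targets": [
    [[0, 0, 0.5, -0.16, 0, 0, -1], [0, 0, 0.5, -0.16, 0, 0, -1], [0, 0, 0.5, -0.16, 0, 0, -1], [0, 0, 0.5, -0.16, 0, 0, -1], [0, 0, 0.5, -0.16, 0, 0, -1], [0, 0, 0.5, -0.16, 0, 0, -1], [0, 0, 0.5, -0.16, 0, 0, -1], [0, 0, 0.5, -0.16, 0, 0, -1], [0, 0, 0.5, -0.16, 0, 0, -1], [0, 0, 0.5, -0.16, 0, 0, -1], [0, 0, 0.5, -0.16, 0, 0, -1], [0, 0, 0.5, -0.16, 0, 0, -1], [0, 0, 0.3, -0.09, 0, 0, -1], [0, 0, 0, 0, 0, 0, -1]]
  ]
}}

```text
t: 19.88
eef_pos: [0.4227, -0.1676, 0.2092]
ee_rot: [1.568, -0.692, 1.817]
force: [-1.9, -0.2, 3.6]
width: 0.0001
```

```bash
cat > ph.py <<'E'
import sys
from kin import *
S=np.load("T.npy");tag=sys.argv[1]
T=cur();tip=(T[:3,3]+T[:3,2]*.178-S[:3,3])@S[:3,:3];fa=np.degrees(np.arctan2(-tip[1],tip[2]));print("tipS",tip.round(4),"finger ang %.1f"%fa)
for n in sys.argv[2:]:
    c=arm.camera_model(n);p,d=arm.grab_frame(n)
    cv2.imwrite(f"pics/{n}{tag}.png",p[:,:,::-1]);np.save(f"pics/{n}{tag}.npy",d)
    L=(cloud(n,d,c).reshape(-1,3)-S[:3,3])@S[:3,:3];r=np.hypot(L[:,1],L[:,2])
    m=(r>.035)&(r<.092)&(abs(L[:,0]-(-.026+(r-.055)/.045*.007))<.006)
    a=np.degrees(np.arctan2(-L[m,1],L[m,2]));lw=[]
    m2=abs((a-fa+180)%360-180)>42;a=a[m2]
    z=np.exp(5j*np.radians(a));ph=np.degrees(np.angle(z.mean()))/5
    k=np.round((a-ph)/72).astype(int)%5
    print(n,"phase %.2f q %.2f"%(ph,abs(z.mean())),[(int(j),int((k==j).sum()),round(float(np.median(((a-ph-72*j+180)%360-180)[k==j])+ph),2)) for j in range(5) if (k==j).sum()>5])
E
python3 ph.py 9 wrist top side; python3 st.py
```

```text
tipS [-0.0116 -0.0359  0.0446] finger ang 38.9
wrist phase -8.85 q 0.95 [(0, 2475, -9.37), (3, 763, -12.19), (4, 3027, -6.91)]
top phase -4.92 q 0.97 [(3, 31, -4.38), (4, 47, -4.53)]
side phase -14.29 q 0.90 [(0, 22, -4.51), (2, 58, -16.21), (3, 44, -16.31)]
{'t': 20.025, 'q': [-0.964, 0.568, -0.663, -1.915, -1.454, -1.011], 'eef_pos': [0.423, -0.168, 0.209], 'ee_rot': [1.568, -0.691, 1.816], 'force': [-1.109, 0.034, 2.67], 'width': 0.0}
tip [ 0.596 -0.125  0.21 ] z [0.97  0.242 0.002]
```

```bash
python3 - <<'E'
import cv2,numpy as np
a=cv2.imread("pics/side9.png")[130:270,290:430];b=cv2.imread("pics/top9.png")[110:250,270:410]
cv2.imwrite("pics/z9.png",cv2.resize(np.hstack([a,b]),None,fx=2.85,fy=2.85,interpolation=cv2.INTER_CUBIC))
E
```

```text
(no output)
```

View pics/z9.png

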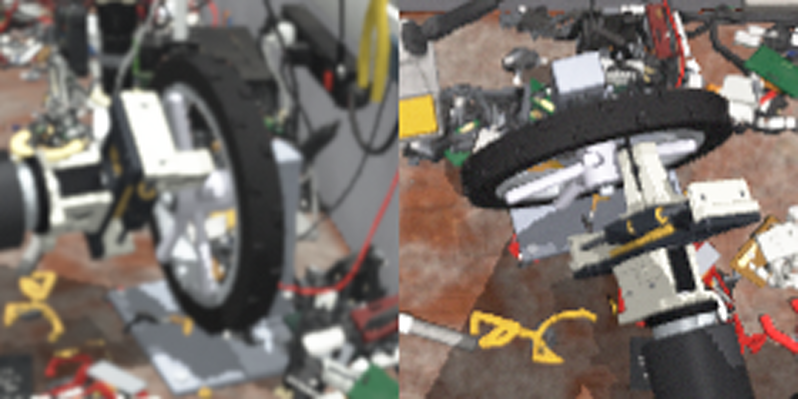

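View pics/wrist9.png

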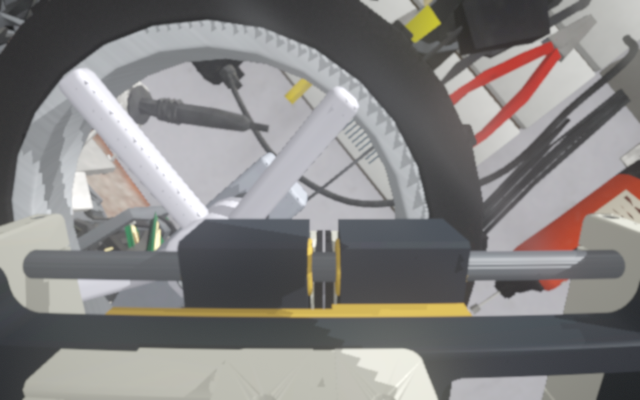

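{"name": "carry_out", "arguments": {
  "targets": [
    [[0, 0, 0.25, -0.08, 0, 0, -1], [0, 0, 0.25, -0.08, 0, 0, -1], [0, 0, 0.25, -0.08, 0, 0, -1], [0, 0, 0.2, -0.06, 0, 0, -1], [0, 0, 0, 0, 0, 0, -1], [0, 0, 0, 0, 0, 0, -1]]
  ]
}}

```text
t: 20.78
eef_pos: [0.4243, -0.173, 0.2038]
ee_rot: [1.569, -0.825, 1.816]
force: [-0.8, -0.5, 2.6]
width: 0.0004
```

```bash
python3 ph.py 10 wrist top; python3 st.py; python3 to.py 40,-.011,2 40,-.1,4
```

```text
tipS [-0.0114 -0.0415  0.0391] finger ang 46.7
wrist phase -0.41 q 0.95 [(0, 2387, -1.16), (3, 664, -4.08), (4, 3023, 1.6)]
top phase 2.88 q 0.95 [(0, 6, -5.91), (3, 36, 4.12), (4, 44, 3.64)]
{'t': 20.875, 'q': [-0.968, 0.583, -0.653, -1.912, -1.456, -1.14], 'eef_pos': [0.424, -0.173, 0.204], 'ee_rot': [1.569, -0.825, 1.816], 'force': [-0.719, -1.577, 2.344], 'width': -0.0}
tip [ 0.597 -0.13   0.204] z [0.97  0.242 0.001]
2 x [0.0, -0.0, -0.45, 0.13, -0.04, 0.01] end tipS [-0.0109 -0.0354  0.0423]
4 x [0.0, -0.0, -0.0, 0.0, -0.0, -0.89] end tipS [-0.0999 -0.0355  0.0422]
```

Predicted phase is within about 1° of zero. I'll back off and withdraw, then measure.

{"name": "carry_out", "arguments": {
  "targets": [
    [[0, 0, -0.45, 0.13, -0.03, 0, -1], [0, 0, -0.45, 0.13, -0.03, 0, -1], [0, 0, 0, 0, 0, -0.89, -1], [0, 0, 0, 0, 0, -0.89, -1], [0, 0, 0, 0, 0, -0.89, -1], [0, 0, 0, 0, 0, -0.89, -1], [0, 0, -0.6, 0.18, 0, -0.6, -1], [0, 0, -0.6, 0.18, 0, -0.6, -1], [0, 0, 0, 0, 0, 0, -1]]
  ]
}}

```text
t: 22.0
eef_pos: [0.3052, -0.1893, 0.2127]
ee_rot: [1.57, -0.532, 1.814]
force: [0.3, -0.4, -0.5]
width: 0.0007
```

```bash
python3 look.py 11 wrist top side; python3 - <<'E'
from h import *
S=np.load("T.npy")
for n in("wrist","top","side"):
    print(n,[[(np.round(x["point"],1).tolist(),round(x["conf"],2)) for x in arm.landmark_of(n,q)[:2]] for q in("valve_tip","hub_front","spoke")])
    for nm,X in(("valve",[0,0,-.078]),("hub",[-.036,0,0]),("spoke",[-.026,.055*np.sin(np.radians(36)),-.055*np.cos(np.radians(36))])):
        print("  pred",nm,proj(arm.camera_model(n),S[:3,:3]@np.array(X)+S[:3,3])[0][::-1].round(1))
E
```

```text
tipS [-0.1309 -0.0287  0.0478] zS [ 1. -0.  0.] yS [-0.001 -0.508  0.862]
wrist 2547 spokes mod72: -0.59 q 0.95 [347, 0, 0, 0, 0, 34, 0, 0, 0, 0, 0, 0, 0, 0, 0, 0, 0, 445, 366, 0, 0, 0, 0, 421, 478, 0, 0, 0, 0, 456]
top 168 spokes mod72: -1.37 q 0.89 [1, 0, 0, 0, 1, 48, 0, 0, 0, 0, 0, 29, 3, 0, 0, 0, 0, 8, 27, 0, 0, 0, 0, 2, 43, 0, 0, 0, 0, 6]
side 228 spokes mod72: -1.30 q 0.83 [53, 4, 0, 0, 0, 17, 5, 0, 0, 0, 2, 56, 3, 0, 0, 0, 1, 36, 2, 0, 0, 0, 0, 12, 34, 0, 0, 0, 0, 3]
wrist [[], [([201.9, 254.9], 0.7)], [([194.2, 194.2], 0.69)]]
  pred valve [232.7 195.1]
  pred hub [202.4 254.8]
  pred spoke [193.4 192.5]
top [[([167.7, 336.0], 0.58)], [([176.2, 343.0], 0.83)], [([177.4, 331.1], 0.68), ([176.1, 334.3], 0.24)]]
  pred valve [168.9 337.8]
  pred hub [174.8 342. ]
  pred spoke [177.2 330.1]
side [[([223.0, 360.6], 0.78), ([202.7, 347.6], 0.6)], [([199.3, 347.0], 0.9)], [([208.1, 347.3], 0.71)]]
  pred valve [221.2 360.2]
  pred hub [199.2 349.3]
  pred spoke [207.8 348. ]
```

View pics/wrist11.png

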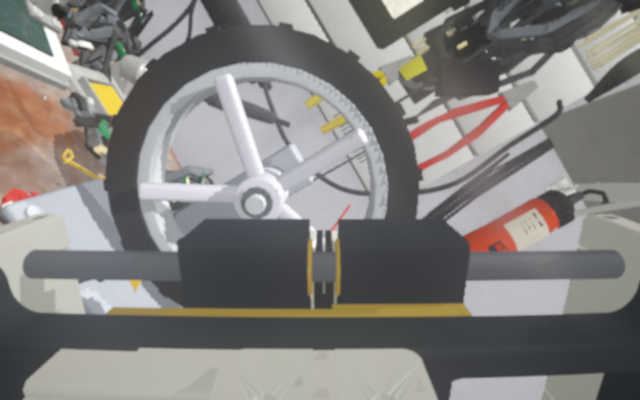

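```bash
python3 - <<'E'
from h import *
s=arm.get_state();print(s["t"],np.round(s["qd"],4),np.round(s["force"],2));print(arm.job_done())
E
```

```text
22.6 [-0.0025 -0.0006 -0.0006  0.0006  0.0009  0.0012] [ 0.7  -1.08  0.39]
the job is handed in; nothing more can be done
None
```

I turned the wheel clockwise until the valve was at the bottom, and handed the job in after about 22.6 s. I made two pushes, each with the closed fingertips in a gap between spokes. The first turned the wheel about 88° and the second about 86°. In between I pulled the fingers well clear of the wheel and waited more than half a second before moving to the next spoke.

- **Final angle:** with the fingers withdrawn, the spokes measured 0.6° (wrist camera), 1.4° (top) and 1.3° (side) short of the goal; the limit is 4.6°. The valve tip was detected at the bottom in the top and side pictures, within 1–2 px of where it should be. It was not detected in the wrist picture.
- **Contact:** the fingertips ended 131 mm in front of the wheel's mid-plane, touching nothing. The wrist force was about 4 N at most wherever I read it (at the end of each move).
- **Disagreement:** during the second push the cameras differed by up to 9° because the gripper hid part of the wheel. I went by the offset seen in the first push and the wrist view, and the measurements after withdrawing bore that out.
- **Not measured:** I did not re-measure the things lying around, though the planned path stayed clear of them. I also did not measure the wheel's speed at rest; a single set of pictures was taken after withdrawing.

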